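# Check the air gap under the heater pad with a flat gauge

## Robot

A 6-joint arm with a two-finger parallel gripper is mounted at the origin on the work surface. World frame = base frame: x ahead of the robot, y to its left, z up, the work surface at z = 0. Lengths are in m, angles in rad, forces in N, time in s.
With the tool pointing down it reaches from about 0.325 to 0.75 m from the base axis. Payload 7.6 kg.
Tool frame: the origin (TCP) lies at the very end of the fingers, on their centre line; the grasp point (between the pads) lies grip_depth behind it (grip_depth is the distance from the TCP to the grasp point, in m); x points along the fingers, z is the direction in which the jaws open and shut, and the axes are right-handed (so a half turn about x gives the same grasp; the last joint's range is limited). The gripper opens to 85 mm and grips with 20 to 120 N. Pads are 22 mm wide; open, the fingers measure 114 mm over their backs; the gripper's body (76 mm by 85 mm) begins 54 mm behind the grasp point. The pads swing forward as they close: fully open they stand 13 mm farther back than shut.
Start: joints at [-1.245, 0.052, 1.401, -0, 1.689, -0.07], TCP at [0.202, -0.484, 0.231] pointing down, gripper open.
Joint ranges: [-2.9, 2.9], [-0.91, 2.17], [0.12, 2.37], [-1.06, 4.2], [0.26, 2.73], [-2.93, 2.93]. Speed limits (rad/s): [2.57, 2.57, 3.01, 3.14, 3.14, 3.14].

## Interface

Orientations are given as a unit quaternion [x, y, z, w].
In Python, from bench import * gives the robot as it stands.
- The arm moves only by the tool apply_moves, never from a script. Its argument "steps" is a list of rows, each a list of 3 entries, a list of its own where there are three numbers: the shift along the tool's x, y, z in cm, then the turn, a rotation vector about the tool's x, y, z in degrees, then the opening, from 0 (shut) to 1 (fully open). A call has 1 to 5 rows; each row shifts and turns the commanded pose from where the row before left it, along the tool's axes as they then stand; what a row does not reach is not made up. A row lasts 1/12 s, in which the tool goes at most 41.7 mm and 7.16 degrees, less where a joint would pass 70% of its speed; a pose out of reach is approached as far as the arm can. A call is refused whole if a number of a shift passes 4.17 or a number of a turn 7.16, either way. A call with a gripper value outside its range is refused whole. The fingers move at their own pace and stop on an object; "squeeze" is the grip in N (left out, the last holds). Time passes only in rows, so rows that do not move let the fingers close. It gives the time, the measured TCP pose, the force and the opening at its end, in the units of the state.
- observe(): the state, without advancing time (a new reading comes with each control period).
- snapshot(name): name is "scene" or "top" or "wrist"; returns a dict with "color" (400x640x3 uint8, red, green, blue), "z_map" (400x640 float32, m along the optical axis (not along the pixel's ray), 0 where there is no reading), "fx", "fy", "cx", "cy" (pixels), "R" (3x3) and "t" (3): a world point X has camera coordinates R X + t; the wrist camera has in their place "T_tool_cam" (4x4, takes a point from camera to tool coordinates, whose origin is the TCP and whose axes are the tool frame's). Camera axes: x right, y down, z forward; pixel columns grow to the right and rows downward; lengths in m; the calibration is good to about 2 mm. A picture is of the moment at which its call begins: read the wrist's pose just before it.
- sign_off(): hands the job in, once; it reports no verdict.
Trained networks look in the newest picture that a camera, given by its name, has taken for a name from the list of things; names that differ only in an ending like _2 or _b are one class to them, and where a whole thing is asked for, a point or a joint stands for the part that bears it (a point fixed in the world has none). Each returns a list of dicts, best first, with "conf" (0 to 1); they miss things now and then, are a little off and sometimes report something else, mostly with a low value. They report only what shows in the picture. A call takes as long as a camera call. They do not tell look-alikes from the thing itself.
- find_in(name, camera): "xy" ([column, row] in pixels, amid what is visible of it).
- trace(name, camera): "pixels" (400x640 bool, what is visible of it) and "xy" ([column, row] in pixels, amid what is visible of it).
- spot_point(name, camera): "xy" ([column, row] in pixels: a listed point, or the origin of a listed thing).
The state is a dict: "time": time; "joint_pos": joint angles; "dq": joint speeds; "joint_efforts": joint torques, N m; "tcp_pos": TCP position; "tcp_rot": TCP orientation; "contact_force": force on the tool from outside, world axes, zero at the start; "moment": the same for the moment, N m; "width": finger opening in m.
Only numpy, scipy, OpenCV 4.12 (cv2) and the standard library are available. Lean on these libraries where they do the work, as an engineer would, in place of code of your own. Each camera call takes 0.05 s, during which the arm holds its last target.

## Task

Check the air gap under the heater pad housing: swing the wooden guard bar fully open, out of the way of the gap, then push the flat gauge along the shelf, blade first, into the gap until the red line on its blade is level with the housing's front face, and leave it there. Keep the gauge flat on the shelf, and leave the toggle switch and the other things where they are.

Things in the scene. Friction and masses are not known exactly. Their poses are not given: they have to be found in the camera images.
- heater: Grey heater pad housing, orange pad on top, fixed: 150 (x) x 150 (y) x 63 mm high. Origin: centre of its underside, on the shelf (z = 0). Front face (low yellow strip) at y = -75 mm, looking about world -y. Under it runs the gap, straight along +y. A dark bracket 44 mm high, 20 mm wide at its front right (x 75 to 95 mm, y -129 to -25 mm) carries the guard bar.
- slot_mouth (a point): Centre of the gap's mouth, in the plane of the housing's front face, 6 mm above the shelf. Axes as the housing's: +y points straight into the gap, x across it. The gap is 98 mm wide (about 108 mm at the mouth, narrowing over 20 mm), 10 mm high above the shelf, open right through the housing: nothing stops the blade at the right depth.
- bar_pivot (a point): The guard bar's upright pivot axis, at housing x = +85 mm, y = -120 mm, 25 mm above the shelf.
- guard_bar (a joint): Guard bar angle, rad. 0: closed, the bar runs from the pivot along the housing's -x, 39 mm clear of the front face, blocking the gap. Grows as the free end swings away from the housing (counter-clockwise from above); 1.57: points along the housing's -y; 1.75: open stop; fully open is above 1.55. Starts at 0 to 0.3, light friction (under 1 N at its end), stays where left.
- bar_end (a point): Point on the top edge of the guard bar near its red free end, 165 mm from the pivot, on the bar's centre line, 46 mm above the shelf; x axis along the bar towards the pivot, y axis across it (+y is the side of the housing when closed). The bar is pine, 185 mm long, 12 mm thick, its body from 6 to 46 mm above the shelf.
- gauge: Flat gauge loose on the shelf, about 0.35 kg: blue block 90 x 90 mm, 30 mm high, and in front a yellow blade 90 mm wide, 6 mm thick, 95 mm long, at shelf level. Origin: centre of the block's underside; +y to the tip (block y -45 to +45, blade +45 to +140 mm). Starts in front of the gap, clear of the bar's swing, up to about 25 mm to one side and 0.2 rad askew.
- gauge_line (a point): Middle of the red line across the top of the blade, 75 mm behind the tip and 20 mm ahead of the block, 6 mm above the shelf when it lies flat. Axes as the gauge's.
- gauge_rear (a point): Middle of the block's flat rear face (the face to push), 15 mm above the shelf.
- bowl: White ceramic bowl, 100 mm across, 42 mm high, on the fixed white turntable (200 mm across, 22 mm high). Leave it. Origin: centre of its underside.
- mitt_brush: Green silicone grooming brush, 50 x 90 mm, about 42 mm high, on the fixed white turntable (200 mm across, 22 mm high). Leave it. Origin: centre of its underside.
- dustpan: Aluminium dustpan, 160 x 200 mm, 45 mm high, with a handle of 100 mm. Leave it. Origin: under the middle of its pan.
- chew_cube: Pine chew cube, 60 mm. Leave it. Origin: centre of its underside.
- switch_tip (a point): Tip of the heater's toggle lever, about 60 mm long, on a grey block. Leave it as it is.
Things that resemble listed ones, but are neither listed nor needed, are in the scene too. Of the things like the gauge, leave any that is orange; of the rest the smaller one is meant.

How it is judged:
On the way, in this order (a step that is already met when the one before it is completed fails the run):
1. the guard bar is swung fully open (value of joint guard_bar above 1.55 rad), for 0.2 s.
2. the gauge blade is in the gap with its red line level with the front face (y of gauge_line in the frame of slot_mouth between -0.0045 and 0.0045 m and x of gauge_line in the frame of slot_mouth between -0.012 and 0.012 m and angle between the y axis of gauge and the y axis of heater, either way round below 0.12 rad and angle between gauge's own z axis and vertical below 0.06 rad and height (world z) of gauge below 0.005 m), for 0.2 s.
At the end, for the whole second after the job is handed in: The guard bar is open (joint above 1.55 rad) and the gauge lies flat and at rest on the shelf, its blade in the gap: red line within 4.5 mm of the plane of the housing's front face, within 12 mm of the gap's middle, askew by less than 0.12 rad (all of step 2 and value of joint guard_bar above 1.55 rad and linear speed of gauge below 0.01 m/s); the robot touches nothing.
It fails at once if the gauge is lifted or tipped (height (world z) of gauge above 0.02 m or angle between gauge's own z axis and vertical above 0.25 rad).
It fails at once if a bystander (bowl, brush, dustpan or chew cube) is moved by more than 20 mm (distance of any of bowl, mitt_brush, dustpan, chew_cube from where it was at the start of the episode above 0.02 m).
It fails at once if the toggle switch is moved (distance of switch_tip from where it was at the start of the episode above 0.015 m).
It also fails if it takes over 64 s, if anything falls off the work surface, if the arm or the gripper's body presses on something with over 40 N, if the wrist force passes 120 N, or if a joint passes its speed limit or range.

## Working session

There is one attempt and no reset: what is moved stays moved. The work goes in short steps, Python scripts to look and compute and a tool call to move; the robot and the scene stay as the last step left them, time stands still between calls to the robot, and variables do not carry over. Pictures are saved under pics/ and viewed, and the job is handed in when it is done.

Besides the shell and the picture viewer there is one more tool, called after "Call:" by a JSON object that holds its "op" and its "data". apply_moves: Moves the arm, as the interface text tells. Its arguments: {"type":"object","properties":{"steps":{"type":"array","items":{"type":"array"}},"squeeze":{"type":"number"}},"required":["steps"]}

```bash
mkdir -p pics; ls; python3 - <<'E'
from bench import *
import cv2
s=observe();print(s)
for n in("scene","top"):
    d=snapshot(n);cv2.imwrite(f"pics/{n}0.png",d["color"][:,:,::-1]);print(n,d["fx"],d["R"],d["t"])
    for k in("heater","guard_bar","gauge","bar_end","bar_pivot","slot_mouth","gauge_line","gauge_rear","switch_tip"):
        try: print(k,[(round(q["conf"],2),[round(float(v)) for v in q["xy"]]) for q in spot_point(k,n)], [(round(q["conf"],2),[round(float(v)) for v in q["xy"]]) for q in find_in(k,n)] if k in("gauge","guard_bar","heater") else "")
        except Exception as e: print(k,e)
E
```

```text
pics
{'time': 0.0, 'joint_pos': array([-1.24529463e+00,  5.28084212e-02,  1.40171509e+00, -1.20318214e-05,
        1.68859593e+00, -7.02735678e-02]), 'dq': array([ 6.74125370e-04,  3.12814054e-05,  3.81005077e-04, -5.63140303e-04,
        6.50423037e-04,  9.77468053e-04]), 'joint_efforts': array([ 1.12678939e-03, -3.81665361e+01, -3.60190272e+01, -1.06572877e-04,
        6.12843636e-03,  1.53939641e-05]), 'tcp_pos': array([ 0.20233563, -0.48412156,  0.23049212]), 'tcp_rot': array([ 0.39226968,  0.58897065, -0.39161634,  0.58811114]), 'contact_force': array([-0.13702701,  0.09746077,  0.19704122]), 'moment': array([ 0.01537781, -0.05427455,  0.01916694]), 'width': 0.08524836866654116}
scene 398.1709426418318 [[-0.83411968  0.5514219  -0.01335107]
 [ 0.46473287  0.68953837 -0.55548194]
 [-0.29709883 -0.4695431  -0.83142141]] [ 0.41801859 -0.15489354  1.34995671]
heater [(0.96, [353, 274])] [(0.77, [350, 270])]
guard_bar it knows: bar_end, bar_pivot, bowl, chew_cube, dustpan, gauge, gauge_line, gauge_rear, heater, mitt_brush, slot_mouth, switch_tip
gauge [(0.81, [413, 229]), (0.74, [304
[... 472 characters left out ...]
16311   0.00719168 -0.98513504]] [-0.00221244  0.48176158  1.45341257]
heater [(0.74, [264, 191])] [(0.87, [271, 188])]
guard_bar it knows: bar_end, bar_pivot, bowl, chew_cube, dustpan, gauge, gauge_line, gauge_rear, heater, mitt_brush, slot_mouth, switch_tip
gauge [(0.85, [407, 231]), (0.71, [270, 262]), (0.59, [391, 173])] [(0.84, [408, 247]), (0.64, [186, 192]), (0.59, [270, 251])]
bar_end [(0.54, [301, 208])] 
bar_pivot [(0.93, [298, 165])] 
slot_mouth [(0.76, [288, 191]), (0.48, [214, 232])] 
gauge_line [(0.97, [407, 256]), (0.88, [378, 177]), (0.77, [272, 243]), (0.24, [287, 188])] 
gauge_rear [(0.86, [406, 167]), (0.82, [267, 278]), (0.35, [468, 181])] 
switch_tip [(0.61, [186, 193])]
```

View pics/scene0.png

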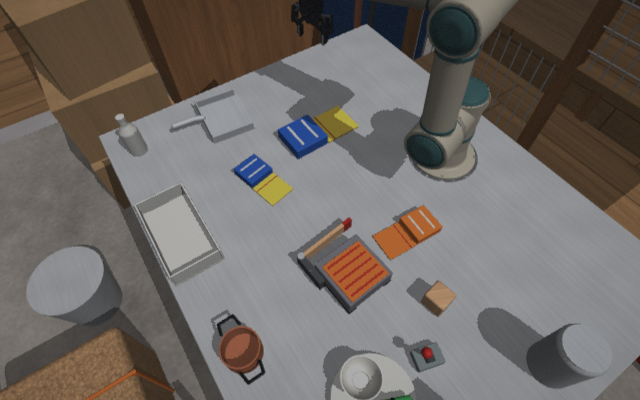

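View pics/top0.png

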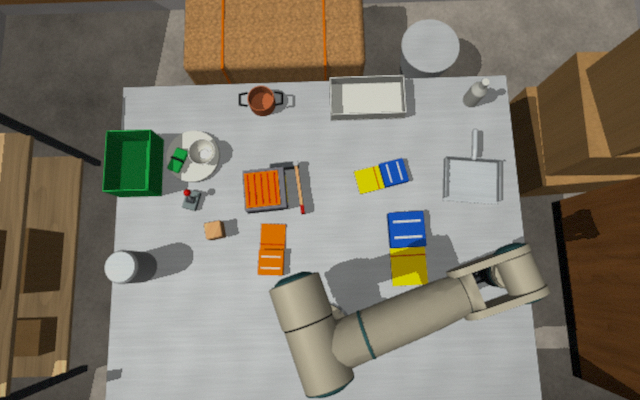

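Candidates that look like the gauge, by top-view pixel: small blue/yellow (383,175), large blue/yellow (407,247), and orange (271,250). By the description it is the small blue one at (383,175). The heater is at (265,190), with the bar from (298,165) to (302,210). Next I'll crop the choice and measure.

```bash
cat > h.py <<'E'
from bench import *
import cv2, numpy as np
from scipy.spatial.transform import Rotation as Rn
def cloud(d):
    z=d["z_map"].astype(float);v,u=np.mgrid[0:400,0:640]
    P=np.stack([(u-d["cx"])/d["fx"]*z,(v-d["cy"])/d["fy"]*z,z],-1)
    if "R" in d: W=(P-np.asarray(d["t"]))@np.asarray(d["R"])
    else:
        T=np.asarray(d["T_tool_cam"]);W=P@T[:3,:3].T+T[:3,3]
    return np.where(z[...,None]>0,W,np.nan)
def proj(d,X):
    p=np.asarray(X)@np.asarray(d["R"]).T+d["t"];return np.stack([p[...,0]/p[...,2]*d["fx"]+d["cx"],p[...,1]/p[...,2]*d["fy"]+d["cy"]],-1)
def ray(d,uv,z):
    "pixel -> world point on height z"
    R=np.asarray(d["R"]);c=-R.T@d["t"];uv=np.atleast_2d(uv)
    r=np.stack([(uv[:,0]-d["cx"])/d["fx"],(uv[:,1]-d["cy"])/d["fy"],np.ones(len(uv))],-1)@R
    return c+r*((z-c[2])/r[:,2])[:,None]
def hsv(d): return cv2.cvtColor(d["color"],cv2.COLOR_RGB2HSV)
def rect(xy):
    r=cv2.minAreaRect((np.asarray(xy)*1000).astype(np.float32));return cv2.boxPoints(r),r
E
cat > m.py <<'E'
from h import *
np.set_printoptions(precision=1,suppress=True)
for n in ("top","scene"):
    d=snapshot(n);W=cloud(d);H=hsv(d)
    blue=(H[...,0]>100)&(H[...,0]<130)&(H[...,1]>150)
    yel=(H[...,0]>20)&(H[...,0]<35)&(H[...,1]>150)
    org=(H[...,0]>5)&(H[...,0]<18)&(H[...,1]>180)
    x,y,z=W[...,0],W[...,1],W[...,2]
    reg=np.isfinite(x)&(z<0.08)&(z>-.02)
    for name,m,zz in(("blue",blue,.03),("yellow",yel,.006),("orange",org,.063)):
        nl,lab,st,c=cv2.connectedComponentsWithStats((m&reg).astype(np.uint8))
        for i in range(1,nl):
            if st[i,4]<60: continue
            v,u=np.nonzero(lab==i)
            q=ray(d,np.stack([u,v],-1),zz)
            b,r=rect(q[:,:2])
            print(n,name,c[i],st[i,4],"z",np.nanmedian(z[lab==i])*1e3,"c",np.array(r[0]),"size",np.array(r[1]),r[2])
    # grey sizes
for n in ("top","scene"):
    d=snapshot(n);c=d["color"][:,:,::-1]
    u0,v0,w,h=(230,140,200,150) if n=="top" else (220,130,220,190)
    cv2.imwrite(f"pics/crop_{n}.png",cv2.resize(c[v0:v0+h,u0:u0+w],None,fx=3.5 if n=='top' else 3,fy=3.5 if n=='top' else 3,interpolation=cv2.INTER_CUBIC))
E
python3 m.py
```

```text
top blue [393.3 172.5] 469 z 30.137877185803838 c [ 567.5 -285.5] size [88.8 89.8] 13.022467613220215
top blue [406.3 229.2] 1043 z 42.563413677588144 c [ 357.9 -319.1] size [125.8 128.5] 1.632421851158142
top yellow [368.7 179.4] 569 z 6.7627188051369185 c [ 549.  -196.7] size [87.7 93.3] 13.1922025680542
top yellow [407.  250.6] 244 z 9.072847032131788 c [ 281.7 -321.5] size [ 25.3 124.8] 2.015763282775879
top yellow [408.7 270. ] 1018 z 8.882449784526809 c [ 212.8 -323.1] size [102.6 125.8] 1.520599603652954
top orange [261.8 188.7] 1145 z 63.9357733420253 c [514.8 194.7] size [125.7 121.9] 4.725727558135986
top orange [271.8 248.2] 1104 z 11.706267332148235 c [299.  161.2] size [ 86.7 174.8] 86.6408462524414
scene blue [302.5 136.8] 1067 z 41.70520200598043 c [ 357.9 -314.2] size [137.6 149.2] 1.532789945602417
scene blue [252.6 170.8] 565 z 29.323013581179996 c [ 571.6 -277.6] size [ 93.6 101. ] 12.647324562072754
scene yellow [336.4 121.9] 677 z 9.027286466856104 c [ 209.5 -322.4] size [ 98.8 124.8] 2.0346550941467285
scene yellow [272.6 188.9] 604 z 6.3313783960640695 c [ 548.6 -194.8] size [85.9 92.2] 12.96928596496582
scene orange [405.5 233.3] 1480 z 9.061561787057116 c [323.5 182.9] size [ 88.2 182.9] 87.2032241821289
scene orange [354.6 270.6] 1587 z 63.48832183066677 c [514.1 196.2] size [123.2 119.9] 4.715420722961426
```

View pics/crop_top.png

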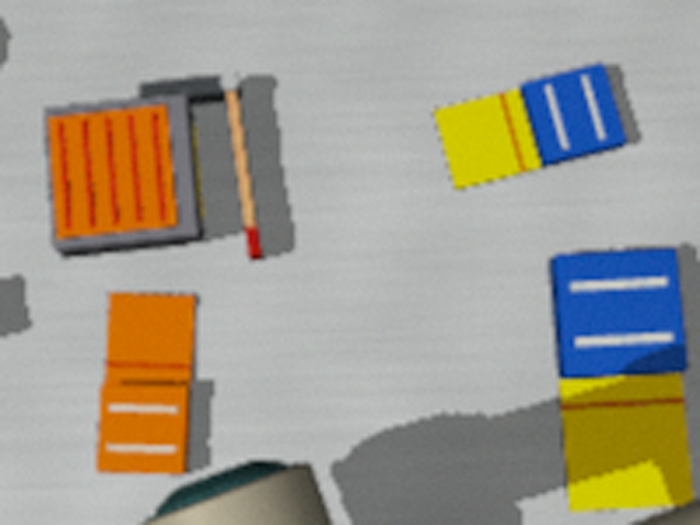

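View pics/crop_scene.png

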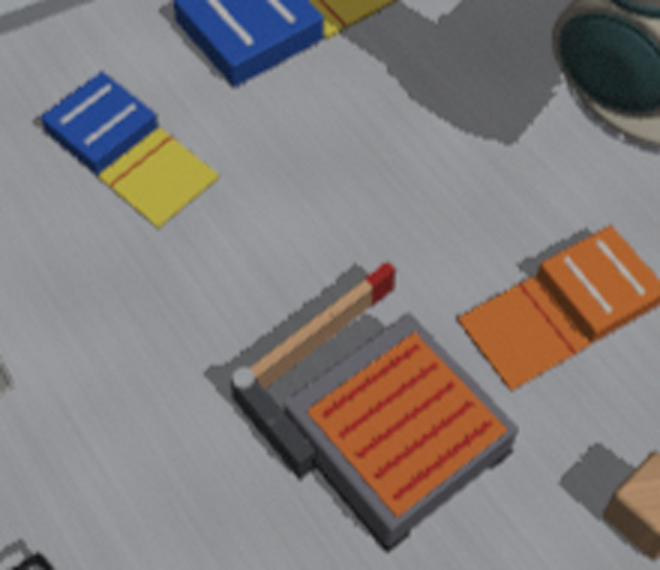

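```bash
cat > m2.py <<'E'
from h import *
np.set_printoptions(precision=1,suppress=True)
for n in ("top","scene"):
    d=snapshot(n);W=cloud(d);x,y,z=W[...,0],W[...,1],W[...,2]
    m=(abs(x-.51)<.15)&(abs(y-.19)<.13)&(z>.052)&(z<.075)
    m=cv2.morphologyEx(m.astype(np.uint8),cv2.MORPH_OPEN,np.ones((5,5)))
    v,u=np.nonzero(m);q=ray(d,np.stack([u,v],-1),np.median(z[m>0]))
    b,r=rect(q[:,:2]);print(n,"house",np.median(z[m>0]),np.array(r[0]),np.array(r[1]),r[2]);print(b)
    # bar
    H=hsv(d);m=(abs(x-.52)<.16)&(y>-.02)&(y<.115)&(z>.035)&(z<.052)
    q=W[m];print("bar pts",len(q),q[:,:2].min(0)*1e3,q[:,:2].max(0)*1e3)
    red=((H[...,0]<5)|(H[...,0]>172))&(H[...,1]>150)&(abs(x-.45)<.1)&(y>0)&(y<.12)&(z>.03)&(z<.056)
    print("red",np.nanmedian(W[red],0)*1e3,red.sum())
    wood=(H[...,0]<20)&(H[...,1]>60)&(abs(x-.52)<.16)&(y>-.02)&(y<.12)&(z>.038)&(z<.054)
    b,r=rect(W[wood][:,:2]);print("wood",np.array(r[0]),np.array(r[1]),r[2])
    for k in ("bar_pivot","bar_end","slot_mouth","gauge_line","gauge_rear"):
        zz=dict(bar_pivot=.025,bar_end=.046,slot_mouth=.006,gauge_line=.006,gauge_rear=.015)[k]
        for e in spot_point(k,n): print(k,e["conf"],ray(d,e["xy"],zz)[0]*1e3)
E
python3 m2.py
```

```text
top house 0.06307859419450579 [515.9 187.6] [150.  149.5] 4.393742084503174
[[435.4 256.4]
 [446.8 107.3]
 [596.4 118.8]
 [585.  267.9]]
bar pts 238 [427.3  49. ] [620.4 114.7]
red [439.   52.7  46.7] 21
wood [513.3  63.6] [173.3  12.2] 7.065608978271484
bar_pivot 0.79 [617.3  70.4  25. ]
bar_end 0.46 [439.1  48.8  46. ]
slot_mouth 0.82 [512.7 119.7   6. ]
slot_mouth 0.68 [444.4  59.    6. ]
gauge_line 0.7 [ 261.5 -319.1    6. ]
gauge_line 0.62 [ 548.2 -231.7    6. ]
gauge_line 0.58 [319.7 163.    6. ]
gauge_rear 0.98 [ 418.  -312.4   15. ]
gauge_rear 0.66 [192.6 181.5  15. ]
gauge_rear 0.57 [ 574.1 -339.9   15. ]
scene house 0.06280726110019598 [516.9 191.6] [150.8 150.2] 4.577938556671143
[[435.8 260.4]
 [447.8 110.7]
 [598.1 122.8]
 [586.1 272.4]]
bar pts 425 [425.6  48. ] [618.2 114.2]
red [440.3  59.7  45.4] 52
wood [513.2  64.4] [174.9  15.1] 7.286745548248291
bar_end 0.78 [442.   59.2  46. ]
slot_mouth 0.66 [512.6 120.4   6. ]
gauge_line 0.91 [ 547.1 -233.3    6. ]
gauge_line 0.74 [ 254.1 -342.3    6. ]
gauge_line 0.7 [312.9 163.4   6. ]
gauge_rear 0.86 [ 413.6 -327.    15. ]
gauge_rear 0.77 [203.3 159.3  15. ]
```

```bash
cat >> h.py <<'E'
H0=np.array([.5163,.1895]);HY=np.radians(4.5)
def hw(x,y):
    "housing mm -> world m"
    c,s=np.cos(HY),np.sin(HY);return H0+np.array([c*x-s*y,s*x+c*y])/1e3
def rot(s=None):
    s=s or observe();return Rn.from_quat(s["tcp_rot"])
def to(p,jaw=None,s=None):
    "total shift (cm) in tool axes, and turn about tool x to bring jaw axis to world angle jaw (deg, mod 180)"
    s=s or observe();R=rot(s).as_matrix();dl=R.T@(np.asarray(p)-s["tcp_pos"])*100
    a=np.degrees(np.arctan2(R[1,2],R[0,2]))
    out=dict(shift=dl.round(2),jaw_now=round(a,1))
    if jaw is not None: out["turn_x"]=round(-((jaw-a+90)%180-90),1)
    return out
E
python3 - <<'E'
from h import *
import bench
print([n for n in dir(bench) if not n.startswith('_')]); print(getattr(bench,'grip_depth',None))
print(rot().as_matrix().round(3))
print(hw(-92,-75-39+20),hw(85,-120),hw(0,-75))
print(to([*hw(-92,-92),.2],0))
E
```

```text
['MotionError', 'find_in', 'grip_depth', 'observe', 'sign_off', 'snapshot', 'spot_point', 'trace']
0.0187
[[ 0.     0.923  0.386]
 [-0.     0.386 -0.923]
 [-1.    -0.     0.   ]]
[0.43195876 0.08857153] [0.61045306 0.07653894] [0.52218443 0.1147312 ]
{'shift': array([  3.13,  43.33, -44.21]), 'jaw_now': np.float64(-67.3), 'turn_x': np.float64(-67.3)}
```

Call:
{"op": "apply_moves", "data": {"steps": [[[0,2.8,-2.85],[0,0,0],0],[[0,2.8,-2.85],[0,0,0],0],[[0,2.8,-2.85],[0,0,0],0],[[0,2.8,-2.85],[0,0,0],0],[[0,2.8,-2.85],[0,0,0],0]], "squeeze": 20}}

```text
time: 2.32
tcp_pos: [0.2768, -0.2973, 0.2313]
tcp_rot: [0.392, 0.588, -0.392, 0.589]
contact_force: [1.1, 0.3, 0.6]
width: 0.0257
```

Call:
{"op": "apply_moves", "data": {"steps": [[[0,2.8,-2.85],[0,0,0],0],[[0,2.8,-2.85],[0,0,0],0],[[0,2.8,-2.85],[0,0,0],0],[[0,2.8,-2.85],[0,0,0],0],[[0,2.8,-2.85],[0,0,0],0]]}}

```text
time: 2.73
tcp_pos: [0.3511, -0.1117, 0.2316]
tcp_rot: [0.392, 0.588, -0.392, 0.589]
contact_force: [1.4, -0.3, -0.3]
width: -0.0001
```

Call:
{"op": "apply_moves", "data": {"steps": [[[0,2.8,-2.85],[0,0,0],0],[[0,2.8,-2.85],[0,0,0],0],[[0,2.8,-2.85],[0,0,0],0],[[0,2.8,-2.85],[0,0,0],0],[[0,2.8,-2.85],[0,0,0],0]]}}

```text
time: 3.15
tcp_pos: [0.4254, 0.0742, 0.2316]
tcp_rot: [0.392, 0.588, -0.392, 0.589]
contact_force: [0.5, -1.7, 0.5]
width: 0.0005
```

Call:
{"op": "apply_moves", "data": {"steps": [[[0,0,0],[-7,0,0],0],[[0,0,0],[-7,0,0],0],[[0,0,0],[-7,0,0],0],[[0,0,0],[-7,0,0],0],[[0,0,0],[-7,0,0],0]]}}

```text
time: 3.57
tcp_pos: [0.4252, 0.0721, 0.2313]
tcp_rot: [0.195, 0.68, -0.195, 0.68]
contact_force: [0.9, -0.4, -0.5]
width: -0.0002
```

Call:
{"op": "apply_moves", "data": {"steps": [[[0,0,0],[-7,0,0],0],[[0,0,0],[-7,0,0],0],[[0,0,0],[-7,0,0],0],[[0,0,0],[-7,0,0],0],[[0,0,0],[-3,0,0],0]]}}

```text
time: 3.98
tcp_pos: [0.4251, 0.072, 0.2314]
tcp_rot: [0.006, 0.707, -0.006, 0.707]
contact_force: [0.7, 0.6, 0.0]
width: -0.0001
```

```bash
python3 - <<'E'
from h import *
s=observe();print(s["time"],s["tcp_pos"].round(4),s["joint_pos"].round(2),s["width"]);print(rot().as_matrix().round(3));print(to([*hw(-85,-106),.025],4.5))
d=snapshot("wrist");cv2.imwrite("pics/w1.png",d["color"][:,:,::-1])
W=cloud(d);W=W@rot(s).as_matrix().T+s["tcp_pos"]
x,y,z=W[...,0],W[...,1],W[...,2];H=hsv(d)
m=(abs(x-.52)<.16)&(y>-.02)&(y<.112)&(z>.038)&(z<.052)
print(m.sum(),rect(W[m][:,:2]))
E
```

```text
3.9833 [0.4251 0.072  0.2314] [ 0.08 -0.22  1.66 -0.    1.7   0.1 ] -6.412338102233216e-05
[[ 0.     0.017  1.   ]
 [-0.     1.    -0.017]
 [-1.    -0.     0.   ]]
{'shift': array([20.64,  0.55,  1.46]), 'jaw_now': np.float64(-1.0), 'turn_x': np.float64(-5.5)}
3808 (array([[419.5938 , 108.91016],
       [426.03693,  45.14662],
       [621.1098 ,  64.858  ],
       [614.6667 , 128.62154]], dtype=float32), ((520.351806640625, 86.88407897949219), (196.06625366210938, 64.08822631835938), 5.769937515258789))
```

View pics/w1.png

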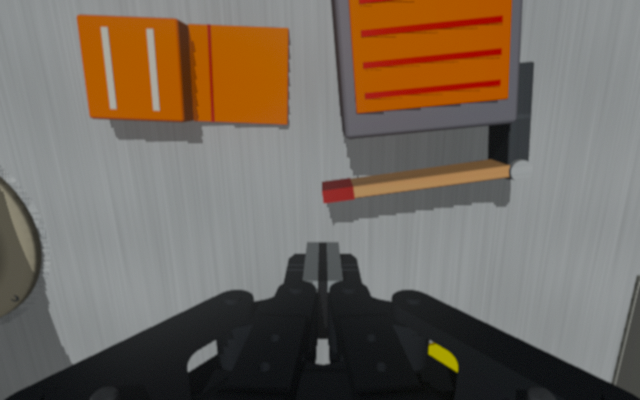

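The wrist view shows the bar from its red end at (325,190) to its pivot at (520,170). The housing's front left corner is at (345,135), so there is room to put the fingers down behind the bar.

```bash
python3 - <<'E'
from h import *
s=observe()
d=snapshot("wrist");W=cloud(d)@rot(s).as_matrix().T+s["tcp_pos"]
for uv in((325,185),(325,197),(352,180),(352,194),(500,163),(500,175),(345,135),(518,122)): print(uv,(W[uv[1],uv[0]]*1e3).round(0))
E
```

```text
(325, 185) [428.  58.  26.]
(325, 197) [428.  50.  45.]
(352, 180) [456.  61.  19.]
(352, 194) [454.  53.  45.]
(500, 163) [597.  78.  32.]
(500, 175) [592.  69.  46.]
(345, 135) [446. 109.  53.]
(518, 122) [604. 117.  42.]
```

Call:
{"op": "apply_moves", "data": {"steps": [[[3.5,0.8,1.4],[0,0,0],0],[[4.1,0,0],[0,0,0],0],[[4.1,0,0],[0,0,0],0],[[4.1,0,0],[0,0,0],0],[[2.5,0,0],[0,0,0],0]]}}

```text
time: 4.5
tcp_pos: [0.4371, 0.0794, 0.0441]
tcp_rot: [0.009, 0.709, -0.009, 0.705]
contact_force: [-0.1, 0.2, -0.0]
width: 0.0002
```

Call:
{"op": "apply_moves", "data": {"steps": [[[2.5,0,0],[0,0,0],0],[[0,0,0],[0,0,0],0]]}}

```text
time: 4.67
tcp_pos: [0.4358, 0.0792, 0.0184]
tcp_rot: [0.009, 0.71, -0.009, 0.704]
contact_force: [0.0, 0.1, -0.8]
width: 0.0001
```

```bash
python3 - <<'E'
from h import *
s=observe();p=s["tcp_pos"];print(p,s["contact_force"])
piv=hw(85,-120);
# heater frame arc positions of finger, per 0.12 rad
prev=p[:2]
for i,th in enumerate(np.linspace(.1,1.70,17)):
    off=np.interp(th,[.1,.8,1.4],[17,22,20.5])
    b=HY+th; q=piv+(-170e-3)*np.array([np.cos(b),np.sin(b)])+off*1e-3*np.array([-np.sin(b),np.cos(b)])
    dd=rot(s).as_matrix().T@np.array([*(q-prev),0])*100;print(round(th,2),q.round(4),dd.round(2));prev=q
E
```

```text
[0.43580989 0.07924875 0.01838773] [ 0.0176784   0.13624936 -0.75292559]
0.1 [0.4401 0.0631] [-0.   -1.61  0.47]
0.2 [0.4421 0.0468] [-0.   -1.62  0.24]
0.3 [0.4457 0.0308] [-0.   -1.59  0.39]
0.4 [0.4507 0.0152] [-0.   -1.55  0.54]
0.5 [4.573e-01 2.000e-04] [-0.   -1.49  0.69]
0.6 [ 0.4652 -0.0141] [-0.01 -1.42  0.83]
0.7 [ 0.4745 -0.0277] [-0.01 -1.33  0.96]
0.8 [ 0.485  -0.0403] [-0.01 -1.23  1.08]
0.9 [ 0.4975 -0.0524] [-0.01 -1.18  1.28]
1.0 [ 0.5112 -0.0631] [-0.01 -1.04  1.39]
1.1 [ 0.5258 -0.0724] [-0.01 -0.89  1.49]
1.2 [ 0.5414 -0.0802] [-0.01 -0.74  1.57]
1.3 [ 0.5576 -0.0864] [-0.01 -0.58  1.64]
1.4 [ 0.5744 -0.0908] [-0.02 -0.41  1.69]
1.5 [ 0.5913 -0.0936] [-0.02 -0.23  1.7 ]
1.6 [ 0.6084 -0.0947] [-0.02 -0.06  1.71]
1.7 [ 0.6255 -0.094 ] [-0.02  0.11  1.71]
```

Call:
{"op": "apply_moves", "data": {"steps": [[[0,-1.6,0.4],[0,0,0],0],[[0,-1.6,0.25],[0,0,0],0],[[0,-1.6,0.4],[0,0,0],0],[[0,-1.55,0.55],[0,0,0],0],[[0,-1.5,0.7],[0,0,0],0]]}}

```text
time: 5.08
tcp_pos: [0.4615, -0.0001, 0.0252]
tcp_rot: [0.009, 0.706, -0.009, 0.708]
contact_force: [0.2, 1.4, 0.4]
width: 0.0001
```

Call:
{"op": "apply_moves", "data": {"steps": [[[0,-1.4,0.85],[0,0,0],0],[[0,-1.35,0.95],[0,0,0],0],[[0,-1.25,1.1],[0,0,0],0],[[0,-1.2,1.3],[0,0,0],0],[[0,-1.05,1.4],[0,0,0],0]]}}

```text
time: 5.5
tcp_pos: [0.5163, -0.064, 0.0253]
tcp_rot: [0.009, 0.706, -0.009, 0.708]
contact_force: [-0.1, 1.5, 0.3]
width: 0.0
```

Call:
{"op": "apply_moves", "data": {"steps": [[[0,-0.9,1.5],[0,0,0],0],[[0,-0.75,1.55],[0,0,0],0],[[0,-0.6,1.65],[0,0,0],0],[[0,-0.4,1.7],[0,0,0],0],[[0,-0.2,1.7],[0,0,0],0]]}}

```text
time: 5.92
tcp_pos: [0.5967, -0.0942, 0.0252]
tcp_rot: [0.009, 0.707, -0.009, 0.708]
contact_force: [-1.8, 0.5, -0.4]
width: 0.0002
```

```bash
cat > bar.py <<'E'
from h import *
import sys
s=observe();print(s["time"],s["tcp_pos"].round(4),s["contact_force"].round(1),s["joint_pos"].round(2))
d=snapshot("top");cv2.imwrite(f"pics/{sys.argv[1]}.png",cv2.resize(d["color"][130:270,230:430,::-1],None,fx=3.5,fy=3.5,interpolation=cv2.INTER_CUBIC))
d=snapshot("scene");cv2.imwrite(f"pics/{sys.argv[1]}s.png",cv2.resize(d["color"][90:320,200:480,::-1],None,fx=2.8,fy=2.6,interpolation=cv2.INTER_CUBIC))
E
python3 bar.py b1
```

```text
5.9167 [ 0.5967 -0.0942  0.0252] [-1.8  0.5 -0.4] [-0.22  0.43  1.39 -0.    1.33 -0.19]
```

Call:
{"op": "apply_moves", "data": {"steps": [[[0,0,1.4],[0,0,0],0],[[0,0.1,1.4],[0,0,0],0],[[0,0,0],[0,0,0],0],[[0,0,0],[0,0,0],0]]}}

```text
time: 6.35
tcp_pos: [0.6233, -0.0931, 0.0241]
tcp_rot: [0.008, 0.707, -0.008, 0.707]
contact_force: [-0.1, -0.7, -0.1]
width: -0.0003
```

```bash
python3 bar.py b2
```

```text
6.35 [ 0.6233 -0.0931  0.0241] [-0.1 -0.7 -0.1] [-0.21  0.5   1.29 -0.    1.35 -0.18]
```

View pics/b2s.png

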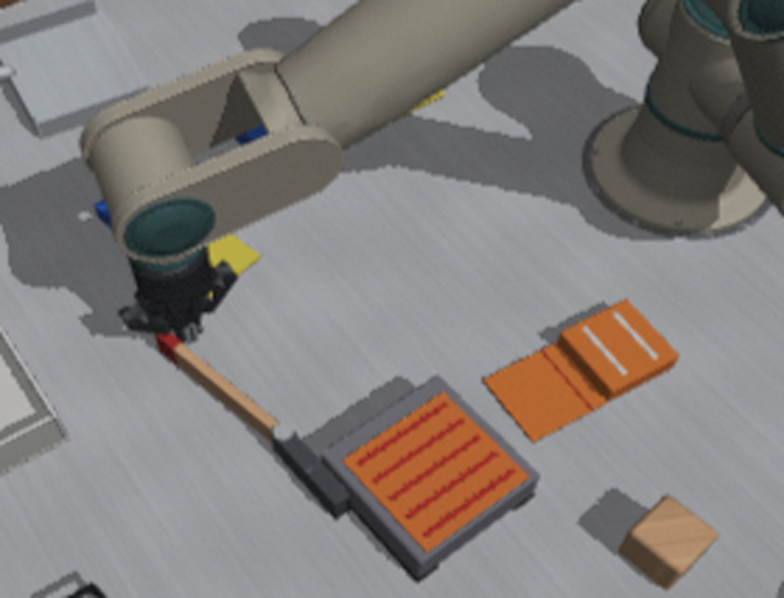

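The bar now runs out in line with its bracket, red end at (165,345) in this crop. I'll back off the bar, rise, and measure the angle.

Call:
{"op": "apply_moves", "data": {"steps": [[[0,0,-1.5],[0,0,0],0],[[-3.5,0,-1.5],[0,0,0],0],[[-4,0,0],[0,0,0],0],[[-4,0,0],[0,0,0],0],[[-4,0,0],[0,0,0],0]]}}

```text
time: 6.87
tcp_pos: [0.592, -0.0924, 0.1804]
tcp_rot: [0.008, 0.707, -0.008, 0.707]
contact_force: [1.4, 0.7, 1.3]
width: -0.0
```

```bash
cat > meas.py <<'E'
from h import *
np.set_printoptions(precision=1,suppress=True)
s=observe();print(s["time"],s["tcp_pos"].round(4))
for n in ("top","scene"):
    d=snapshot(n);W=cloud(d);H=hsv(d);x,y,z=W[...,0],W[...,1],W[...,2]
    wood=((H[...,0]<20)|(H[...,0]>172))&(H[...,1]>60)&(abs(x-.64)<.06)&(y>-.15)&(y<.10)&(z>.038)&(z<.054)
    if wood.sum()>40:
        v=np.stack(np.nonzero(wood)[::-1],-1);q=ray(d,v,.046);b,r=rect(q[:,:2])
        vx,vy,x0,y0=cv2.fitLine((q[:,:2]*1e3).astype(np.float32),cv2.DIST_HUBER,0,.01,.01).ravel()
        if vy>0:vx,vy=-vx,-vy
        print(n,"bar",wood.sum(),np.array(r[1]),"theta",(np.arctan2(vy,vx)-HY+np.pi)%(2*np.pi), "at",x0,y0)
        far=q[np.argsort(q[:,1])[:15],:2].mean(0)-hw(85,-120);print("  from pivot to end: theta",(np.arctan2(far[1],far[0])-HY+np.pi)%(2*np.pi))
    reg=np.isfinite(x)&(abs(x-.55)<.12)&(y>-.37)&(y<.2)
    for name,m,zz in(("blue",(H[...,0]>100)&(H[...,0]<130)&(H[...,1]>150)&(z>.024),.03),("yellow",(H[...,0]>20)&(H[...,0]<35)&(H[...,1]>150),.006)):
        m=m&reg
        if m.sum()<80: continue
        q=ray(d,np.stack(np.nonzero(m)[::-1],-1),zz);b,r=rect(q[:,:2]);print(n,name,m.sum(),np.array(r[0]),np.array(r[1]),r[2])
E
python3 meas.py
```

```text
6.8667 [ 0.6 -0.1  0.2]
top bar 85 [ 12.6 139.6] theta 1.713698808548266 at 626.83545 -1.5551035
  from pivot to end: theta 1.7042406335866516
top blue 436 [ 568.9 -284.8] [87.1 89.7] 12.482622146606445
top yellow 491 [531.9 -65.8] [ 93.7 362.5] 7.2791876792907715
scene bar 256 [ 14.7 174.7] theta 1.7166798752520624 at 631.3993 -18.193718
  from pivot to end: theta 1.7076108791158866
scene blue 184 [ 587.5 -277.4] [58.2 94.8] 7.854297637939453
scene yellow 530 [ 548.8 -194.3] [85.3 91.4] 12.841011047363281
```

Call:
{"op": "apply_moves", "data": {"steps": [[[0,-4,-0.1],[0,0,0],0.6],[[0,-4,-0.1],[0,0,0],0.6],[[0,-4,-0.1],[0,0,0],0.6],[[0,-4,-0.1],[0,0,0],0.6],[[0,-4,-0.1],[0,0,0],0.6]]}}

```text
time: 7.38
tcp_pos: [0.5827, -0.2939, 0.1785]
tcp_rot: [0.008, 0.707, -0.008, 0.707]
contact_force: [0.9, -0.2, 0.7]
width: 0.0513
```

Call:
{"op": "apply_moves", "data": {"steps": [[[0,-4,0],[0,0,0],0.6],[[0,-3,0],[0,0,0],0.6],[[0,0,0],[-7,0,0],0.6],[[0,0,0],[-7,0,0],0.6],[[0,0,0],[0,0,0],0.6]]}}

```text
time: 7.8
tcp_pos: [0.5813, -0.3628, 0.1779]
tcp_rot: [-0.079, 0.703, 0.079, 0.702]
contact_force: [-0.1, -0.0, -0.1]
width: 0.0513
```

```bash
python3 - <<'E'
from h import *
s=observe();print(s["time"],s["tcp_pos"].round(4),s["width"],s["joint_pos"].round(2))
print(to([.586,-.3615,.012],13))
d=snapshot("wrist");cv2.imwrite("pics/w2.png",d["color"][:,:,::-1])
W=cloud(d)@rot(s).as_matrix().T+s["tcp_pos"];H=hsv(d);x,y,z=W[...,0],W[...,1],W[...,2]
m=(H[...,0]>100)&(H[...,0]<130)&(H[...,1]>150)&(z>.025)&(z<.035)&(x>.48)
print(m.sum(),rect(W[m][:,:2])[1])
m=(H[...,0]>20)&(H[...,0]<35)&(H[...,1]>150)&(z<.015)&(x>.48)
print(m.sum(),rect(W[m][:,:2])[1])
E
```

```text
7.8 [ 0.5813 -0.3628  0.1779] 0.05125620792056366 [-0.61  0.53  0.93 -0.    1.68 -0.84]
{'shift': array([1.659e+01, 1.000e-02, 5.000e-01]), 'jaw_now': np.float64(12.8), 'turn_x': np.float64(-0.2)}
11191 ((569.2281494140625, -287.1641845703125), (87.77899169921875, 87.31136322021484), 12.702896118164062)
2316 ((556.4049072265625, -230.0042724609375), (88.47013854980469, 18.471534729003906), 12.684488296508789)
```

View pics/w2.png

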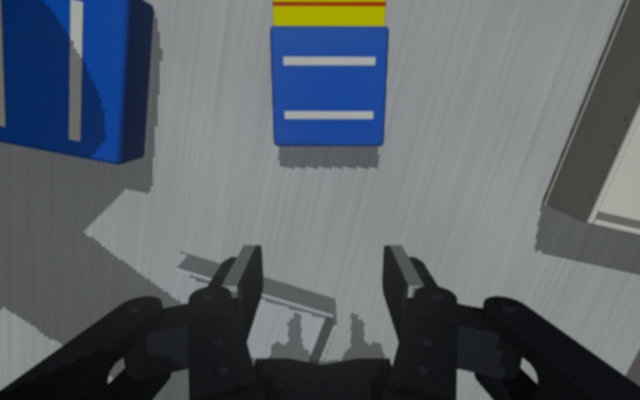

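The block rear edge is at (275–385,147) and the fingers are at (260,250) and (385,250). The dustpan's edge runs from (180,255) to (335,310), so I'll check its clearance.

```bash
python3 - <<'E'
from h import *
s=observe()
d=snapshot("wrist");W=cloud(d)@rot(s).as_matrix().T+s["tcp_pos"]
for uv in((185,258),(250,285),(334,305),(330,312),(310,350),(295,325)): print(uv,(W[uv[1],uv[0]]*1e3).round(0))
d=snapshot("top");Wt=cloud(d)
print([(u,(Wt[v,u]*1e3).round(0)) for v in (150,160,180,200) for u in range(440,452,3)])
E
```

```text
(185, 258) [ 469. -469.    3.]
(250, 285) [ 556. -364.  206.]
(334, 305) [ 620. -482.   12.]
(330, 312) [ 615. -481.   27.]
(310, 350) [ 609. -544.    3.]
(295, 325) [ 588. -518.    3.]
[(440, array([ 545., -358.,  386.])), (443, array([ 545., -366.,  386.])), (446, array([ 548., -379.,  373.])), (449, array([ 653., -504.,    2.])), (440, array([ 616., -468.,   -0.])), (443, array([ 615., -478.,    4.])), (446, array([ 501., -355.,  442.])), (449, array([ 488., -347.,  495.])), (440, array([ 439., -323.,  483.])), (443, array([ 439., -332.,  481.])), (446, array([ 537., -482.,    6.])), (449, array([ 537., -493.,    7.])), (440, array([ 464., -457.,   -1.])), (443, array([ 463., -467.,    1.])), (446, array([ 463., -478.,   -0.])), (449, array([ 463., -490.,   -0.]))]
```

Call:
{"op": "apply_moves", "data": {"steps": [[[4,0,0.3],[0,0,0],0.6],[[4,0,0.2],[0,0,0],0.6],[[4,0,0],[0,0,0],0.6],[[3,0,0],[0,0,0],0.6],[[1.5,0,0],[0,0,0],0.6]]}}

```text
time: 8.37
tcp_pos: [0.5849, -0.3591, 0.0078]
tcp_rot: [-0.076, 0.705, 0.079, 0.701]
contact_force: [-0.1, 0.7, -0.2]
width: 0.0514
```

Call:
{"op": "apply_moves", "data": {"steps": [[[0,0,0],[0,0,0],0.6],[[0,0,0],[0,0,0],0.6]]}}

```text
time: 8.53
tcp_pos: [0.5874, -0.3612, 0.0143]
tcp_rot: [-0.078, 0.703, 0.078, 0.703]
contact_force: [0.6, 1.5, 0.9]
width: 0.0509
```

```bash
cat > g.py <<'E'
from h import *
import sys
np.set_printoptions(precision=1,suppress=True)
s=observe();print(s["time"],(s["tcp_pos"]*1e3),s["contact_force"],"w",s["width"]*1e3,"jaw",to([0,0,0])["jaw_now"])
print(rot().as_matrix().round(3)[:,0])
d=snapshot("wrist");cv2.imwrite(f"pics/{sys.argv[1]}.png",d["color"][:,:,::-1])
W=cloud(d)@rot(s).as_matrix().T+s["tcp_pos"];H=hsv(d);x,y,z=W[...,0],W[...,1],W[...,2]
m=(H[...,0]>100)&(H[...,0]<130)&(H[...,1]>150)&(z>.02)&(z<.04)&(x>.46)
def hf(p): c,q=np.cos(HY),np.sin(HY);e=p-H0*1e3;return np.array([c*e[0]+q*e[1],-q*e[0]+c*e[1]])
if m.sum()>100:
    b,r=rect(W[m][:,:2]);c=np.array(r[0]);a=r[2]-90*round((r[2]-8)/90);print("wrist block",c,np.array(r[1]),a,"housing frame",hf(c),"line y rel face",hf(c)[1]+65*np.cos(np.radians(a)-HY)+75)
E
python3 g.py w3
```

```text
8.5333 [ 587.4 -361.2   14.3] [0.6 1.5 0.9] w 50.91834819558542 jaw 12.6
[ 0. -0. -1.]
wrist block [ 571.9 -298.5] [88.9 66.6] 12.738851547241211 housing frame [  17.2 -490.8] line y rel face -351.51607365670156
```

View pics/w3.png

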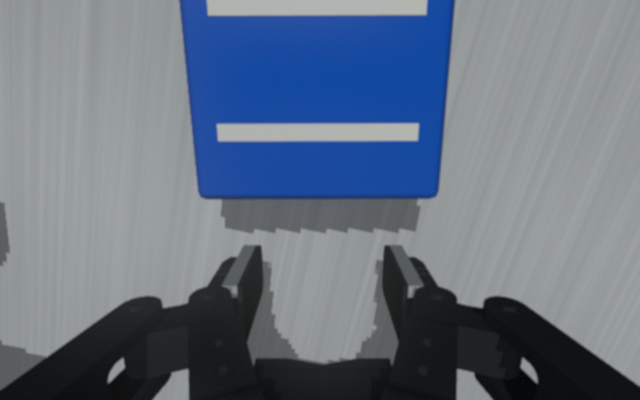

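Call:
{"op": "apply_moves", "data": {"steps": [[[0,0.9,-0.05],[0,0,0],0.6],[[0,0.9,0],[0,0,0],0.6],[[0,0.9,0],[0,0,0],0.6],[[0,0.9,0],[0,0,0],0.6],[[0,0.9,0],[0,0,0],0.6]]}}

```text
time: 9.0
tcp_pos: [0.5774, -0.3175, 0.0153]
tcp_rot: [-0.079, 0.702, 0.077, 0.704]
contact_force: [1.7, -3.6, 1.9]
width: 0.0514
```

```bash
python3 g.py w4; python3 meas.py
```

```text
9.0 [ 577.4 -317.5   15.3] [ 1.7 -3.6  1.9] w 51.387138461296395 jaw 12.7
[ 0. -0. -1.]
wrist block [ 564.2 -266.4] [88.6 90.8] 12.762073516845703 housing frame [  12.  -458.2] line y rel face -318.9005639039646
9.05 [ 0.6 -0.3  0. ]
top bar 145 [ 12.9 170. ] theta 1.7175783556674067 at 631.7856 -23.002712
  from pivot to end: theta 1.712129765028636
top blue 107 [ 581.1 -270. ] [ 67.8 129.7] 22.135028839111328
top yellow 572 [528.5 -52.8] [ 94.2 335.6] 6.749838829040527
scene bar 253 [ 14.5 172.5] theta 1.7153589171145502 at 631.286 -18.148598
  from pivot to end: theta 1.7076108791158866
scene blue 509 [ 564.4 -255.8] [90.2 95.2] 12.637531280517578
scene yellow 624 [ 542.6 -169.1] [86.4 91.7] 12.512904167175293
```

View pics/w4.png

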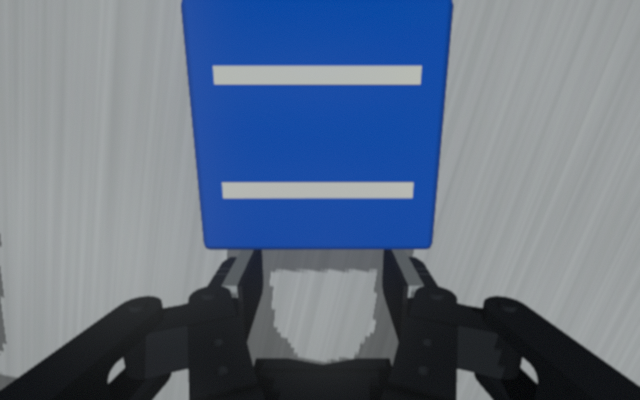

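The fingers are flush on the rear face: its edge is at (205–430,248) and the fingers meet it. I'll push on while straightening.

Call:
{"op": "apply_moves", "data": {"steps": [[[0,1.2,0],[0,0,0],0.6],[[0,1.0,-0.05],[0.5,0,0],0.6],[[0,1.0,-0.05],[0.5,0,0],0.6],[[0,1.0,-0.05],[0.5,0,0],0.6],[[0,1.0,-0.05],[0.5,0,0],0.6]]}}

```text
time: 9.57
tcp_pos: [0.5636, -0.2662, 0.0133]
tcp_rot: [-0.066, 0.704, 0.065, 0.704]
contact_force: [1.0, -2.2, 1.4]
width: 0.0512
```

Call:
{"op": "apply_moves", "data": {"steps": [[[0,1.0,-0.05],[0.5,0,0],0.6],[[0,1.0,-0.05],[0.5,0,0],0.6],[[0,1.0,-0.05],[0.5,0,0],0.6],[[0,1.0,-0.05],[0.5,0,0],0.6],[[0,1.0,-0.05],[0.5,0,0],0.6]]}}

```text
time: 9.98
tcp_pos: [0.5527, -0.2171, 0.0133]
tcp_rot: [-0.05, 0.705, 0.05, 0.705]
contact_force: [-0.3, -3.1, 0.6]
width: 0.0515
```

```bash
python3 g.py w5; python3 meas.py
```

```text
9.9833 [ 552.7 -217.1   13.3] [-0.3 -3.1  0.6] w 51.47528777366677 jaw 8.1
[-0. -0. -1.]
wrist block [ 544.7 -165.1] [88.5 90.5] 8.195755958557129 housing frame [   0.5 -355.8] line y rel face -215.90108826080422
10.0333 [ 0.6 -0.2  0. ]
top bar 143 [ 12.9 169.5] theta 1.7260474604342524 at 631.43475 -21.593384
  from pivot to end: theta 1.712122868072232
top blue 142 [ 563.9 -173.6] [ 66.3 131.6] 16.44789695739746
top yellow 576 [523.9  -0.7] [ 89.7 231.1] 6.4049859046936035
scene bar 256 [ 14.8 172.5] theta 1.7164829415057246 at 631.4187 -18.477833
  from pivot to end: theta 1.7076108791158866
scene blue 556 [ 545.6 -155.4] [90.3 96. ] 8.444846153259277
scene yellow 678 [530.5 -66.8] [86.1 91.7] 7.574648380279541
```

View pics/w5.png

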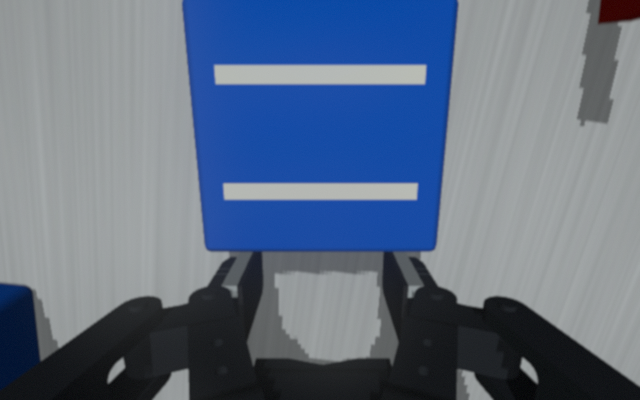

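Call:
{"op": "apply_moves", "data": {"steps": [[[0,1.0,0],[0.9,0,0],0.6],[[0,1.0,0],[0.9,0,0],0.6],[[0,1.0,0],[0.9,0,0],0.6],[[0,1.0,0],[0.9,0,0],0.6],[[0,1.0,0],[0,0,0],0.6]]}}

```text
time: 10.55
tcp_pos: [0.5473, -0.1685, 0.0132]
tcp_rot: [-0.028, 0.707, 0.028, 0.707]
contact_force: [0.2, -1.9, 0.4]
width: 0.0514
```

```bash
python3 g.py w6; python3 meas.py;python3 bar.py b6
```

```text
10.55 [ 547.3 -168.5   13.2] [ 0.2 -1.9  0.4] w 51.368600728341306 jaw 4.5
[-0. -0. -1.]
wrist block [ 542.5 -115.9] [88.7 89.8] 4.43192720413208 housing frame [   2.1 -306.5] line y rel face -166.52877421235453
10.6 [ 0.5 -0.2  0. ]
top bar 139 [ 13. 170.] theta 1.7198571604464594 at 631.7732 -21.573492
  from pivot to end: theta 1.7152306445044438
top blue 141 [ 556.6 -101.8] [70.6 90.4] 20.830276489257812
top yellow 578 [531.8  24.9] [ 87.7 180.7] 4.717863082885742
scene bar 261 [ 14.7 172.5] theta 1.7156111639712397 at 631.57025 -18.217007
  from pivot to end: theta 1.7076108791158866
scene blue 587 [ 474.6 -148.1] [278.4 115.2] 30.80145263671875
scene yellow 739 [534.5 -16.6] [86.7 92.1] 4.860451698303223
10.7 [ 0.5473 -0.1678  0.0131] [-0.1 -0.3 -0.1] [-0.36  0.36  1.49  0.    1.28 -0.44]
```

View pics/b6s.png

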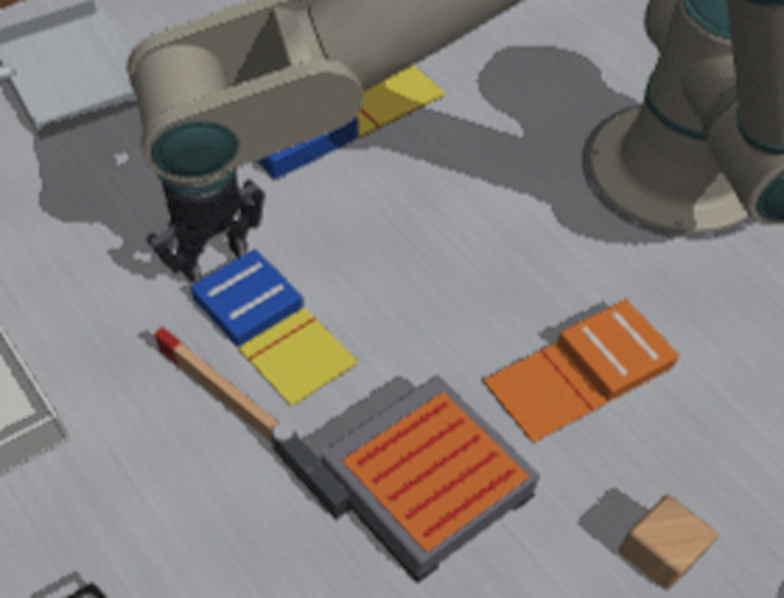

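Call:
{"op": "apply_moves", "data": {"steps": [[[0,1.0,0],[0,0,0],0.6],[[0,1.0,0],[0,0,0],0.6],[[0,1.0,0],[0,0,0],0.6],[[0,1.0,0],[0,0,0],0.6],[[0,1.0,0],[0,0,0],0.6]]}}

```text
time: 11.22
tcp_pos: [0.5433, -0.1175, 0.0134]
tcp_rot: [-0.028, 0.706, 0.028, 0.707]
contact_force: [-0.4, -1.3, 0.3]
width: 0.0514
```

Call:
{"op": "apply_moves", "data": {"steps": [[[0,1.0,0],[0,0,0],0.6],[[0,1.0,0],[0,0,0],0.6],[[0,1.0,0],[0,0,0],0.6],[[0,1.0,0],[0,0,0],0.6],[[0,1.0,0],[0,0,0],0.6]]}}

```text
time: 11.63
tcp_pos: [0.5393, -0.0678, 0.0133]
tcp_rot: [-0.028, 0.707, 0.028, 0.707]
contact_force: [0.7, -2.5, 0.2]
width: 0.0513
```

```bash
python3 g.py w7; python3 meas.py;python3 bar.py b7
```

```text
11.6333 [539.3 -67.8  13.3] [ 0.7 -2.5  0.2] w 51.286262409834414 jaw 4.6
[ 0. -0. -1.]
wrist block [534.5 -15.4] [88.6 90.2] 4.723487854003906 housing frame [   2.1 -205.7] line y rel face -65.66361582997155
11.6833 [ 0.5 -0.1  0. ]
top bar 43 [ 11.4 169.7] theta 1.764114682075793 at 619.46075 31.756077
  from pivot to end: theta 1.7063295871489432
top blue 133 [543.5 -10.3] [67.5 86.4] 4.298090934753418
top yellow 481 [532.8  17.5] [ 91.3 196.3] 6.554590702056885
scene bar 252 [ 15.2 172.5] theta 1.7195978802416865 at 631.3775 -18.339428
  from pivot to end: theta 1.7076108791158866
scene blue 654 [ 477.3 -129.5] [394.  112.7] 64.90719604492188
scene yellow 460 [527.6  65. ] [86.5 54.7] 4.793450832366943
11.7833 [ 0.5392 -0.0676  0.0132] [ 0.4 -0.3 -0.6] [-0.19  0.29  1.59  0.    1.27 -0.27]
```

View pics/b7s.png

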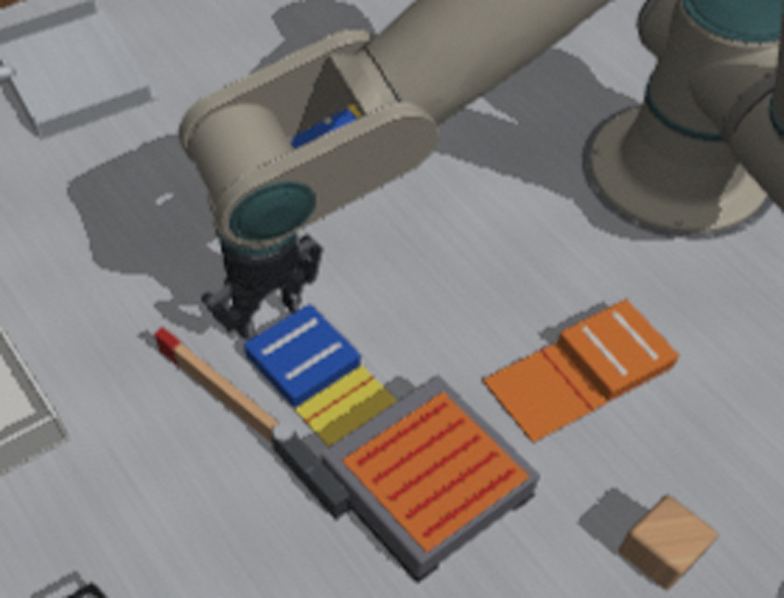

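View pics/b7.png

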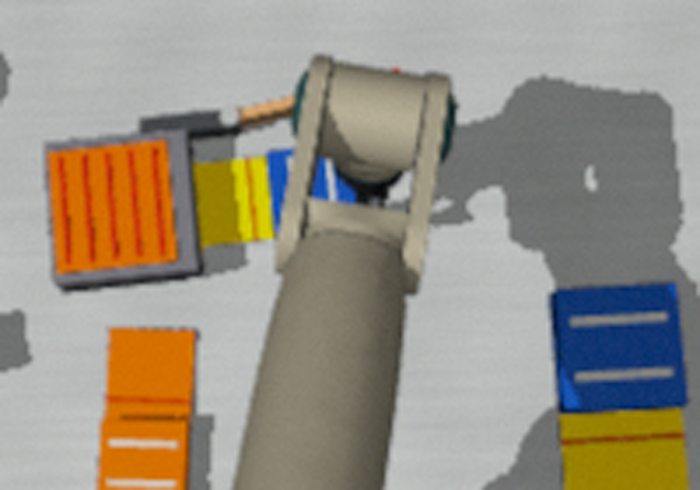

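The blade is entering the mouth straight, with about 62 mm to go. I'll push 45 mm more, then creep.

Call:
{"op": "apply_moves", "data": {"steps": [[[0,1.0,0],[0,0,0],0.6],[[0,1.0,0],[0,0,0],0.6],[[0,1.0,0],[0,0,0],0.6],[[0,0.8,0],[0,0,0],0.6],[[0,0.6,0],[0,0,0],0.6]]}}

```text
time: 12.3
tcp_pos: [0.5358, -0.0237, 0.0133]
tcp_rot: [-0.029, 0.707, 0.028, 0.707]
contact_force: [0.2, -2.2, -0.7]
width: 0.051
```

```bash
cat > ln.py <<'E'
from h import *
import sys
d=snapshot("top");c=d["color"]
cv2.imwrite(f"pics/{sys.argv[1]}.png",cv2.resize(c[165:225,270:340,::-1],None,fx=10,fy=10,interpolation=cv2.INTER_CUBIC))
d2=snapshot("scene");cv2.imwrite(f"pics/{sys.argv[1]}s.png",cv2.resize(d2["color"][200:300,280:400,::-1],None,fx=6,fy=6,interpolation=cv2.INTER_CUBIC))
for x in(-30,-15,0,15,30):
    f=[np.round(proj(d,np.array([*hw(x,-75),z])),1) for z in(0.063,.012,.006)]
    print(x,"face px top edge/low/blade level",*f)
for k in("gauge_line","slot_mouth"):
    for n,dd in(("top",d),("scene",d2)):
        for e in spot_point(k,n):
            p=ray(dd,e["xy"],.006)[0]
            if np.hypot(*(p[:2]-hw(0,-85)))<.08: print(k,n,round(e["conf"],2),np.round(e["xy"],1),(p*1e3).round(1))
E
python3 g.py w8; python3 ln.py l8
```

```text
12.3 [535.8 -23.7  13.3] [ 0.2 -2.2 -0.7] w 51.03487177849553 jaw 4.6
[ 0. -0. -1.]
wrist block [530.8  28.7] [89.1 90.5] 4.526848793029785 housing frame [   1.8 -161.4] line y rel face -21.426247860241958
-30 face px top edge/low/blade level [284.7 194. ] [286.1 196.5] [286.2 196.8]
-15 face px top edge/low/blade level [284.4 189.9] [285.7 192.5] [285.9 192.8]
0 face px top edge/low/blade level [284.  185.8] [285.3 188.5] [285.5 188.9]
15 face px top edge/low/blade level [283.6 181.8] [285.  184.6] [285.1 184.9]
30 face px top edge/low/blade level [283.2 177.7] [284.6 180.7] [284.8 181. ]
gauge_line top 0.72 [291.6 189.8] [517.9  92.1   6. ]
gauge_line scene 0.83 [328.4 250.2] [523.3  86.5   6. ]
slot_mouth top 0.89 [287.4 189.5] [519.5 107.7   6. ]
```

View pics/l8.png

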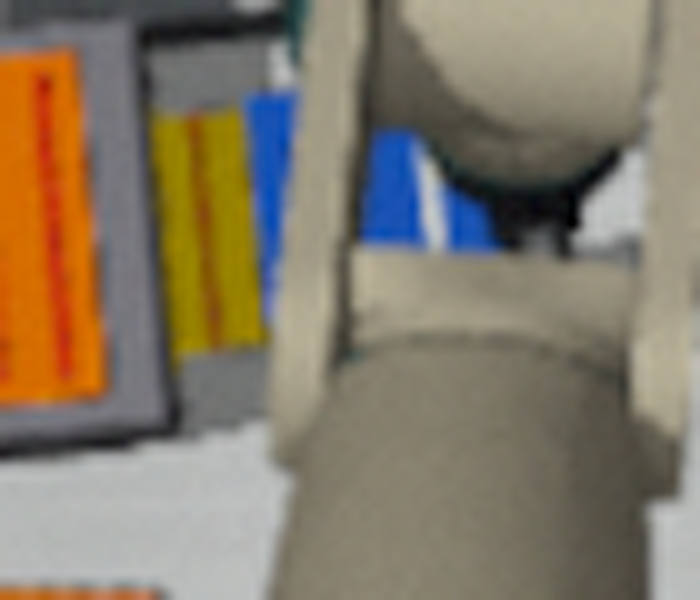

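View pics/w8.png

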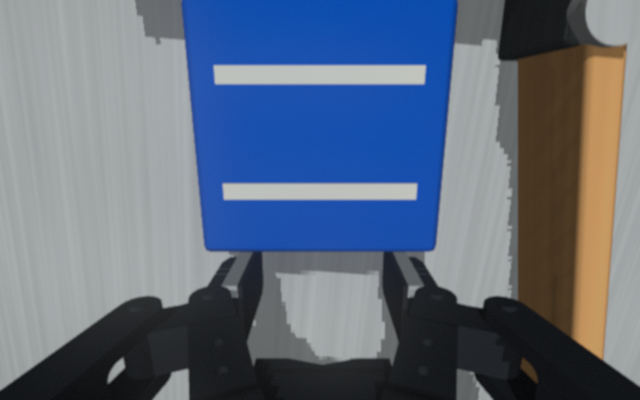

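```bash
cat > line.py <<'E'
from h import *
np.set_printoptions(precision=1,suppress=True)
def house(d):
    W=cloud(d);x,y,z=W[...,0],W[...,1],W[...,2]
    m=(abs(x-.51)<.15)&(abs(y-.19)<.13)&(z>.052)&(z<.075)
    m=cv2.morphologyEx(m.astype(np.uint8),cv2.MORPH_OPEN,np.ones((5,5)))
    v,u=np.nonzero(m);q=ray(d,np.stack([u,v],-1),.063);b,r=rect(q[:,:2]);return np.array(r[0]),r[1],r[2]
for n in("top","scene"):
    d=snapshot(n);c,sz,a=house(d);a=np.radians(4.5)
    ex,ey=np.array([np.cos(a),np.sin(a)]),np.array([-np.sin(a),np.cos(a)])
    # rectified view of plane z=6mm: housing frame x -50..50, y rel face -80..+30, 0.5 mm/px
    gx,gy=np.meshgrid(np.arange(-55,56,.5),np.arange(40,-130,-.5))
    P=(c[None,None]+gx[...,None]*ex+(gy[...,None]-75)*ey)/1e3
    uv=proj(d,np.concatenate([P,np.full(P.shape[:2]+(1,),.006)],-1)).astype(np.float32)
    im=cv2.remap(d["color"],uv[...,0],uv[...,1],cv2.INTER_CUBIC)
    import sys;cv2.imwrite(f"pics/{sys.argv[1]}{n}.png",cv2.resize(im[:,:,::-1],None,fx=2,fy=2))
    f=im.astype(float);ratio=f[...,1]/(f[...,0]+1)   # G/R low on red line, ~0.9 yellow
    sub=ratio[:,int(25/.5):int(85/.5)]; 
    p=np.median(sub,1); bl=np.median(f[:,50:170,2]/(f[:,50:170,0]+1),1)
    k=(gy[:,0]>-60)&(gy[:,0]<(15 if n=="top" else 3))&(bl<.5)&(p<.95)
    yy,pp=gy[k,0],p[k]; i=pp.argmin(); w=np.clip(.75*np.median(pp)-pp,0,None)*(abs(yy-yy[i])<8)
    print(n,"house",c,sz,"line y at min",yy[i],"centroid",(w*yy).sum()/w.sum(),"min ratio",pp[i],"med",np.median(pp))
    # per column slope
    # visible blade/blue boundary
    bb=gy[(bl>1.5),0]; print("   blue starts at",bb.max() if len(bb) else None,"(30mm-high block parallax not corrected)")
E
python3 line.py r8
```

```text
top house [515.9 187.5] (149.9495391845703, 149.4893798828125) line y at min -15.0 centroid nan min ratio 0.6479568926807364 med 0.8441558441558441
   blue starts at -35.0 (30mm-high block parallax not corrected)
scene house [516.8 191.8] (150.48779296875, 150.11199951171875) line y at min 1.5 centroid 0.5961461446476405 min ratio 0.5434782608695652 med 0.8671875
   blue starts at -41.0 (30mm-high block parallax not corrected)line.py:22: RuntimeWarning: invalid value encountered in scalar divide
  print(n,"house",c,sz,"line y at min",yy[i],"centroid",(w*yy).sum()/w.sum(),"min ratio",pp[i],"med",np.median(pp))
```

```bash
python3 -c "
import cv2,numpy as np
a=cv2.imread('pics/r8top.png');b=cv2.imread('pics/r8scene.png');print(a.shape)
for i in (a,b):
  for y in range(40,-130,-10):
    r=int((40-y)/.5*2); 
    if r<i.shape[0]: i[r,:(12 if y else 444)]=(0,255,0)
im=cv2.hconcat([a,b]);cv2.imwrite('pics/r8.png',im[:590])"
```

```text
(680, 444, 3)
```

View pics/r8.png

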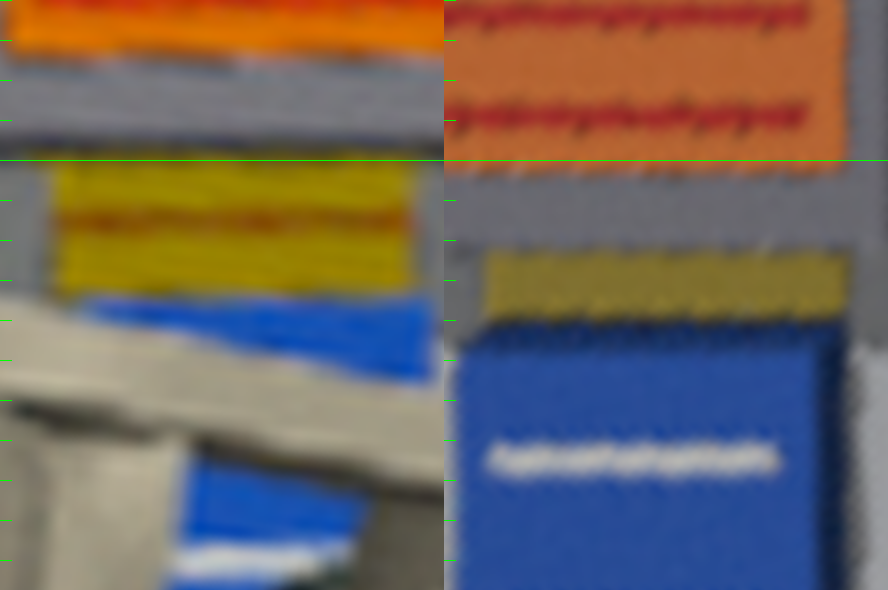

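In the top view (left half) the line is about 15 mm short of the face. The scene view gives about 20 mm, the TCP about 18 and the wrist about 21. I'll push about 11 mm more, then back off and measure with a close wrist view.

Call:
{"op": "apply_moves", "data": {"steps": [[[0,0.4,0],[0,0,0],0.6],[[0,0.4,0],[0,0,0],0.6],[[0,0.3,0],[0,0,0],0.6],[[0,0,0],[0,0,0],0.6],[[0,0,0],[0,0,0],0.6]]}}

```text
time: 13.17
tcp_pos: [0.535, -0.0135, 0.0133]
tcp_rot: [-0.028, 0.707, 0.029, 0.707]
contact_force: [0.6, 0.2, 0.3]
width: 0.0515
```

Call:
{"op": "apply_moves", "data": {"steps": [[[0,-1.0,0],[0,0,0],0.6],[[0,-2.0,0],[0,0,0],0.6],[[-3,-1.0,0],[0,0,0],0.6],[[-4,0,0],[0,0,0],0.6],[[-4,0,0],[0,0,0],0.6]]}}

```text
time: 13.58
tcp_pos: [0.5373, -0.055, 0.1236]
tcp_rot: [-0.028, 0.708, 0.028, 0.706]
contact_force: [0.8, 0.1, 0.7]
width: 0.0511
```

Call:
{"op": "apply_moves", "data": {"steps": [[[-3,2,0],[0,0,0],0.6],[[0,3.5,0],[0,0,0],0.6],[[0,3,0],[0,0,0],0.6],[[0,0,0],[0,0,0],0.6],[[0,0,0],[0,0,0],0.6]]}}

```text
time: 14.0
tcp_pos: [0.5314, 0.0315, 0.1534]
tcp_rot: [-0.029, 0.706, 0.029, 0.707]
contact_force: [0.2, -0.6, -0.9]
width: 0.0513
```

```bash
python3 g.py w9; python3 -c "
from h import *
d=snapshot('wrist');T=np.array(d['T_tool_cam']);print(T.round(3),d['fx'])"
```

```text
14.0 [531.4  31.5 153.4] [ 0.2 -0.6 -0.9] w 51.33858550102306 jaw 4.7
[ 0. -0. -1.]
wrist block [529.9  42. ] [88.2 88.1] 4.642045497894287 housing frame [   2.  -148.1] line y rel face -8.105874016310807
[[ 0.    -0.266  0.964 -0.142]
 [-0.    -0.964 -0.266  0.066]
 [ 1.    -0.    -0.     0.   ]
 [ 0.     0.     0.     1.   ]] 356.8789843087144
```

View pics/w9.png

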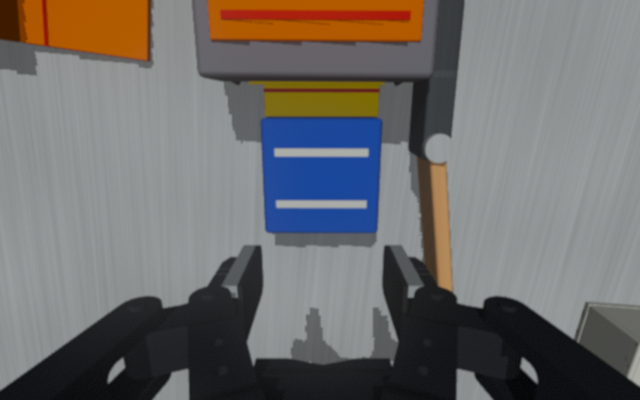

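```bash
cat > wl.py <<'E'
from h import *
import sys
np.set_printoptions(precision=1,suppress=True)
def pose(d,s):
    R=rot(s).as_matrix();T=np.array(d["T_tool_cam"]);Rc=(R@T[:3,:3]);tc=R@T[:3,3]+s["tcp_pos"]
    d["R"]=Rc.T;d["t"]=-Rc.T@tc;return d
s=observe();d=pose(snapshot("wrist"),s);im=d["color"].astype(float);W=cloud(d);z=W[...,2]
print("cam centre",(-d["R"].T@d["t"]*1e3))
cols=np.arange(280,366,4);L=[];F=[];B=[];BR=[]
for u in cols:
    # face top edge: deepest depth drop going down from the housing top
    zc=z[:,u]; r=np.nonzero((zc[:-1]>.055)&(zc[1:]<.03))[0]
    if len(r):F.append(ray(d,[u,r.max()+.5],.063)[0,:2])
    g=im[:,u,1]/(im[:,u,0]+1); b=im[:,u,2]/(im[:,u,0]+1)
    k=np.nonzero((b<.45)&(z[:,u]<.02))[0]
    if len(k):
        k=k[k>60];w=np.clip(.72-g[k],0,None)
        if w.sum()>.05: L.append(ray(d,[u,(w*k).sum()/w.sum()],.006)[0,:2])
    kb=np.nonzero(b>2)[0]; kb=kb[(kb>60)&(kb<260)]
    if len(kb): B.append(ray(d,[u,kb.min()-.5],.030)[0,:2]);BR.append(ray(d,[u,kb.max()+.5],.030)[0,:2])
def hf(p): c,q=np.cos(HY),np.sin(HY);e=np.asarray(p)*1e3-H0*1e3;return np.stack([c*e[:,0]+q*e[:,1],-q*e[:,0]+c*e[:,1]],-1)
for n,A in(("face",F),("line",L),("block front",B),("block rear",BR)):
    if len(A): h=hf(A);print(n,len(A),"x",h[:,0].min(),h[:,0].max(),"y med",np.median(h[:,1]),"sd",h[:,1].std(),"slope deg",np.degrees(np.polyfit(h[:,0],h[:,1],1)[0]))
c=cv2.resize(d["color"][40:260,180:460,::-1],None,fx=2.8,fy=2.7,interpolation=cv2.INTER_CUBIC);cv2.imwrite(f"pics/{sys.argv[1]}.png",c)
E
python3 wl.py c9
```

```text
cam centre [526.6  96.3 295.1]
line 22 x -29.89886724676068 35.03984151229356 y med -83.70660350600758 sd 0.05160153352973711 slope deg 0.01759106876522232
block front 22 x -27.76055275408762 32.99060883732429 y med -103.71791436310858 sd 0.016313955237335958 slope deg 0.05092882601874113
block rear 22 x -30.477640703952737 35.82416513199149 y med -192.10905245512166 sd 0.021372482130817168 slope deg 0.06113481334268469
```

View pics/c9.png

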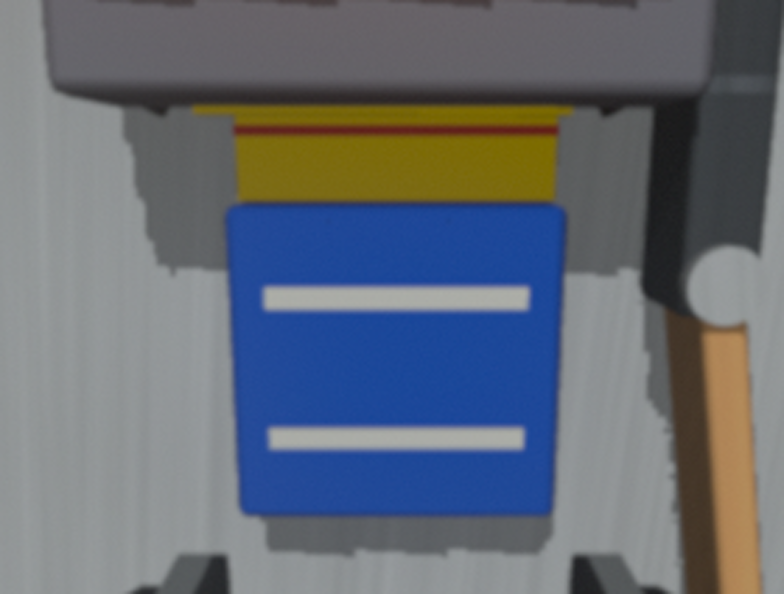

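```bash
cat >> wl.py <<'E'
print("-- strip wings")
for u in(252,255,258,382):
    for r in range(76,88): print((u,r),d["color"][r,u],(W[r,u]*1e3), end=";") if u in(255,) else None
    g=im[:,u];y=(g[:,0]+g[:,1])/2-g[:,2];k=np.arange(74,92);y=y[k];t=y.max()/2
    i=y.argmax();a=i
    while y[a]>t:a+=1
    b=i
    while y[b]>t:b-=1
    lo=k[a-1]+(y[a-1]-t)/(y[a-1]-y[a]);hi=k[b]+(t-y[b])/(y[b+1]-y[b])
    print(u,"strip rows",hi,lo,"low edge @z10",hf(ray(d,[u,lo],.010)[:,:2])[0],"top edge @z",[(q,hf(ray(d,[u,hi],q/1e3)[:,:2])[0,1]) for q in(10,14,18)])
for u in(290,320,350):
    print(u,[(r,int(im[r,u].mean()),round(float(z[r,u]*1e3)),round(float(hf(ray(d,[u,r],.063)[:,:2])[0,1]),1)) for r in range(62,84)])
E
python3 wl.py c9b
```

```text
cam centre [526.7  96.  295. ]
line 22 x -29.81397983641693 35.11005153044782 y med -83.77630859442797 sd 0.04395805326480615 slope deg -0.03640202350637623
block front 22 x -27.69544901477908 33.051490453845375 y med -103.95590251746432 sd 0.0035147555755595996 slope deg 0.01097310945651453
block rear 22 x -30.47315975779682 35.82243826905053 y med -192.3384985542566 sd 0.00737642430496079 slope deg 0.021101833050971124
-- strip wings
252 strip rows 78.21126760563381 81.52941176470588 low edge @z10 [-50.5 -79.6] top edge @z [(10, np.float64(-77.21929005328674)), (14, np.float64(-77.4548608548055)), (18, np.float64(-77.69043165632425))]
(255, 76) [47 43 43] [479.9 108.8  39.8];(255, 77) [55 50 42] [478.2 108.6  30.9];(255, 78) [78 70 38] [475.9 108.5  17.9];(255, 79) [105  91  27] [476.  107.8  18.7];(255, 80) [118 103  24] [476.1 107.1  18.9];(255, 81) [113 101  46] [475.6 106.5  16. ];(255, 82) [103  97  75] [472.7 106.4  -0.1];(255, 83) [96 95 91] [472.6 105.6  -0.6];(255, 84) [94 96 95] [472.5 104.9  -1.2];(255, 85) [94 96 96] [472.5 104.2  -1.4];(255, 86) [95 96 96] [472.5 103.4
[... 279 characters left out ...]
1111111 81.51388888888889 low edge @z10 [-45.9 -79.6] top edge @z [(10, np.float64(-77.23648860022716)), (14, np.float64(-77.47181804758455)), (18, np.float64(-77.70714749494194))]
382 strip rows 78.42105263157895 81.51219512195122 low edge @z10 [ 48.2 -79.6] top edge @z [(10, np.float64(-77.35607835034034)), (14, np.float64(-77.5897295463928)), (18, np.float64(-77.82338074244524))]Traceback (most recent call last):
  File "wl.py", line 36, in <module>
    print(u,[(r,int(im[r,u].mean()),round(float(z[r,u]*1e3)),round(float(hf(ray(d,[u,r],.063)[:,:2])[0,1]),1)) for r in range(62,84)])
                                    ~~~~~^^^^^^^^^^^^^^^^^^^
ValueError: cannot convert float NaN to integer
```

```bash
sed -i 's/round(float(z\[r,u\]\*1e3))/float(z[r,u]*1e3)/' wl.py; python3 wl.py c9c | tail -3; python3 - <<'E'
from h import *
exec(open('wl.py').read().split("cols=")[0].replace("import sys",""))
np.set_printoptions(precision=1,suppress=True)
# back edge not visible; left/right housing side extents at top
for r in(50,60): print(r,[(u,float((z[r,u]*1e3).round(0)),int(im[r,u].mean())) for u in list(range(190,206))+list(range(426,440))])
E
```

```text
290 [(62, 100, 60.663787372786956, -71.0), (63, 99, 58.813363187091305, -71.6), (64, 101, 59.200469483244134, -72.1), (65, 100, 59.48722752660551, -72.7), (66, 100, 57.99645540375646, -73.3), (67, 99, 58.71932119934623, -73.9), (68, 96, 59.459404138664055, -74.4), (69, 92, 57.80790551525751, -75.0), (70, 83, 58.32947648394631, -75.6), (71, 76, 57.72224332604871, -76.2), (72, 66, 56.508311609540684, -76.8), (73, 57, 55.920347220180076, -77.3), (74, 48, 56.17458303719018, -77.9), (75, 44, 50.13145529443407, -78.5), (76, 42, 41.0098293542896, -79.1), (77, 46, 31.080452759133642, -79.7), (78, 61, 18.857882873321365, -80.2), (79, 73, 17.989186983037733, -80.8), (80, 77, 18.026577934538587, -81.4), (81, 78, 16.313072426381883, -82.0), (82, 77, 4.70403038084778, -82.6), (83, 78, 6.495113123725342, -83.2)]
320 [(62, 100, 60.200725018423874, -71.0), (63, 100, 59.93829101237302, -71.6), (64, 101, 59.84635677901396, -72.1), (65, 99, 58.32231017880217, -72.7), (66, 100, 60.44690090377946, -73.3), (67, 99, 59.79569428041923, -73.9), (68, 96, 57.27966622276102, -74.4), (69, 92, 58.99715580233839, 
[... 1713 characters left out ...]
 (430, 60.0, 99), (431, 59.0, 95), (432, 59.0, 90), (433, 58.0, 81), (434, 59.0, 72), (435, 57.0, 64), (436, 44.0, 61), (437, 44.0, 61), (438, 43.0, 59), (439, 45.0, 59)]
60 [(190, -0.0, 145), (191, 0.0, 146), (192, -0.0, 148), (193, -0.0, 147), (194, -2.0, 145), (195, -1.0, 132), (196, 56.0, 109), (197, 58.0, 95), (198, 60.0, 94), (199, 59.0, 99), (200, 60.0, 102), (201, 58.0, 103), (202, 60.0, 103), (203, 60.0, 103), (204, 59.0, 102), (205, 60.0, 104), (426, 59.0, 100), (427, 60.0, 100), (428, 59.0, 100), (429, 58.0, 100), (430, 60.0, 97), (431, 59.0, 92), (432, 58.0, 83), (433, 57.0, 75), (434, 57.0, 68), (435, 43.0, 61), (436, 45.0, 63), (437, 43.0, 59), (438, 44.0, 60), (439, 42.0, 59)]
```

In the wrist view the line (row 88) is about 6 mm short of the wall plane (rows 75–78), and the yellow strip sticks out about 2 mm. The top camera gives about 5.5 mm, the TCP and scene about 8. I'll push about 5.5 mm, then look again.

Call:
{"op": "apply_moves", "data": {"steps": [[[0,-4.0,0],[0,0,0],0.6],[[0,-4.0,0],[0,0,0],0.6],[[3,-1.0,0],[0,0,0],0.6],[[4,0,0],[0,0,0],0.6],[[4,0,0],[0,0,0],0.6]]}}

```text
time: 14.72
tcp_pos: [0.5393, -0.0608, 0.043]
tcp_rot: [-0.028, 0.705, 0.027, 0.708]
contact_force: [-0.0, 0.4, 0.4]
width: 0.0513
```

Call:
{"op": "apply_moves", "data": {"steps": [[[1.5,0,0],[0,0,0],0.6],[[1.5,0,0],[0,0,0],0.6],[[0,0,0],[0,0,0],0.6],[[0,0,0],[0,0,0],0.6]]}}

```text
time: 15.05
tcp_pos: [0.5382, -0.0592, 0.0129]
tcp_rot: [-0.028, 0.707, 0.028, 0.706]
contact_force: [0.4, -0.3, 1.0]
width: 0.0516
```

```bash
python3 g.py w10; python3 -c "
from h import *
print(to([.5346,-.0135,.0133],4.5))"
```

```text
15.05 [538.2 -59.2  12.9] [ 0.4 -0.3  1. ] w 51.595024459089046 jaw 4.5
[-0.  0. -1.]
wrist block [531.7  17.5] [88.7 41.2] 4.4457902908325195 housing frame [   1.9 -172.7] line y rel face -32.65556444655277
{'shift': array([ 0.08,  4.59, -0.09]), 'jaw_now': np.float64(4.6), 'turn_x': np.float64(0.1)}
```

Contact is at about +4.6 cm, so I need about 5.15 cm in total.

Call:
{"op": "apply_moves", "data": {"steps": [[[0,1.8,0],[0,0,0],0.6],[[0,1.5,0],[0,0,0],0.6],[[0,0.9,0],[0,0,0],0.6],[[0,0.3,0],[0,0,0],0.6],[[0,0.2,0],[0,0,0],0.6]]}}

```text
time: 15.52
tcp_pos: [0.5359, -0.0123, 0.0147]
tcp_rot: [-0.029, 0.706, 0.028, 0.707]
contact_force: [0.4, -2.8, 2.5]
width: 0.0512
```

Call:
{"op": "apply_moves", "data": {"steps": [[[0,0.25,0],[0,0,0],0.6],[[0,0.2,0],[0,0,0],0.6],[[0,0,0],[0,0,0],0.6],[[0,0,0],[0,0,0],0.6]]}}

```text
time: 15.85
tcp_pos: [0.5348, -0.0078, 0.0134]
tcp_rot: [-0.028, 0.706, 0.028, 0.707]
contact_force: [0.5, -2.4, 1.9]
width: 0.0511
```

Call:
{"op": "apply_moves", "data": {"steps": [[[0,-1.0,0],[0,0,0],0.6],[[0,-2.0,0],[0,0,0],0.6],[[-3,-1.0,0],[0,0,0],0.6],[[-4,0,0],[0,0,0],0.6],[[-4,0,0],[0,0,0],0.6]]}}

```text
time: 16.27
tcp_pos: [0.5364, -0.0482, 0.123]
tcp_rot: [-0.027, 0.708, 0.028, 0.705]
contact_force: [1.5, 0.2, 0.4]
width: 0.0512
```

Call:
{"op": "apply_moves", "data": {"steps": [[[-3,2,0],[0,0,0],0.6],[[0,3.5,0],[0,0,0],0.6],[[0,3,0],[0,0,0],0.6],[[0,0,0],[0,0,0],0.6],[[0,0,0],[0,0,0],0.6]]}}

```text
time: 16.68
tcp_pos: [0.5305, 0.0382, 0.1528]
tcp_rot: [-0.029, 0.707, 0.029, 0.706]
contact_force: [-0.6, -0.5, -0.7]
width: 0.0511
```

```bash
python3 wl.py c11|head -12|cut -c1-200; python3 line.py r11
```

```text
cam centre [525.6 104.3 294.9]
block front 22 x -28.341065809456218 32.53983480472094 y med -98.29794122477833 sd 0.06892412708175416 slope deg 0.21470847764674855
block rear 22 x -30.79099427921738 35.63059845448541 y med -186.38524671299334 sd 0.3287324896895464 slope deg -0.6668960461868231
-- strip wings
top house [515.1 206.5] (149.04129028320312, 116.22235870361328) line y at min -24.5 centroid nan min ratio 0.846152125279642 med 0.8551927983376733
   blue starts at -39.5 (30mm-high block parallax not corrected)
scene house [516.9 191.5] (150.60842895507812, 149.7586212158203) line y at min 2.0 centroid nan min ratio 0.5434782608695652 med 0.5514758868707139
   blue starts at -25.5 (30mm-high block parallax not corrected)Traceback (most recent call last):
  File "wl.py", line 30, in <module>
    while y[a]>t:a+=1
          ~^^^
IndexError: index 18 is out of bounds for axis 0 with size 18
line.py:22: RuntimeWarning: invalid value encountered in scalar divide
  print(n,"house",c,sz,"line y at min",yy[i],"centroid",(w*yy).sum()/w.sum(),"min ratio",pp[i],"med",np.median(pp))
```

View pics/c11.png

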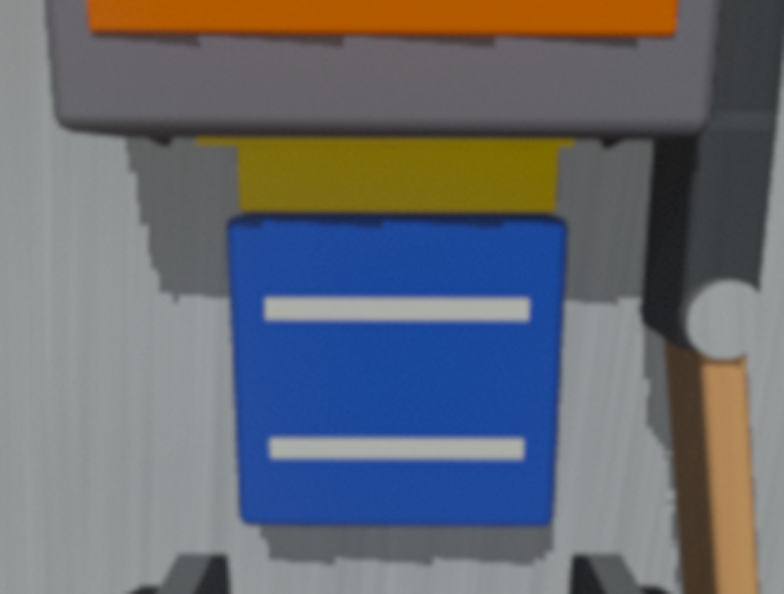

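The line is now hidden just under the 2 mm strip, as expected. The block front edge moved 5.6 mm. I'll re-measure the face against the block in this frame.

```bash
sed -i 's/np.arange(74,92)/np.arange(84,102)/; s/range(76,88)/range(84,98)/; s/range(62,84)/range(80,92)/' wl.py; python3 wl.py c12|cut -c1-900; python3 meas.py
```

```text
cam centre [526.1 102.6 294.7]
block front 22 x -28.00204202207086 32.759476164584676 y med -98.70874544043153 sd 0.006059486249481395 slope deg 0.018913250490788975
block rear 22 x -30.74697924039965 35.51459703291837 y med -186.4043402627208 sd 0.015389069416812489 slope deg 0.0440463152573233
-- strip wings
252 strip rows 87.5608108108108 90.7 low edge @z10 [-51.1 -79.6] top edge @z [(10, np.float64(-77.3422801086714)), (14, np.float64(-77.48407039028244)), (18, np.float64(-77.62586067189348))]
(255, 84) [60 57 59] [482.2 109.8  55.8];(255, 85) [53 50 51] [482.1 109.2  55.4];(255, 86) [53 48 47] [480.3 108.8  45.4];(255, 87) [67 58 42] [477.3 108.6  29.1];(255, 88) [96 83 32] [475.7 108.1  20. ];(255, 89) [117 101  23] [475.3 107.4  18. ];(255, 90) [117 102  43] [475.5 106.7  18.8];(255, 91) [105  98  71] [472.  106.2  -0.1];(255, 92) [98 96 92] [472.3 105.4   1.1];(255, 93) [95 97 96] [472.  104.7  -0.4];(255, 94) [95 97 97] [471.8 103.9  -1.9];(255, 95) [95 97 97] [471.9 103.2  -1.5];(255, 96) [94 95 95] [472.2 102.4   0. ];(255, 97) [96 97 98] [472.  101.6  -1.1];255 strip rows
[... 1580 characters left out ...]
71, 57.10269058185349, -76.5), (84, 62, 56.8207367516201, -77.1), (85, 53, 55.621005387758046, -77.7), (86, 46, 48.85457141360934, -78.3), (87, 49, 31.279247419956178, -78.9), (88, 65, 18.502051267931037, -79.5), (89, 74, 18.03624931207093, -80.1), (90, 79, 18.209551929711804, -80.7), (91, 75, 5.912555253558567, -81.2)]
16.8833 [0.5 0.  0.2]
top bar 66 [14.6 71.2] theta 1.7474927347872797 at 642.40625 -69.01569
  from pivot to end: theta 1.7155673344148437
top blue 164 [542.4  48.4] [61.3 86.9] 1.1513694524765015
scene bar 254 [ 14.5 172.5] theta 1.7149786394808832 at 631.26154 -18.224672
  from pivot to end: theta 1.7076108791158866
scene blue 707 [530.2  51.4] [89.6 91.2] 4.571577072143555
```

By the wrist view the line is 0.9 mm short of the wall plane and 1.4 mm inside the strip's front, so it is within tolerance against either. The gauge is straight, x is about +2 mm, and the bar is at about 1.71 rad. The arm is clear, so I'll hand in.

```bash
python3 -c "
from h import *
s=observe();print(s['time'],s['tcp_pos'],s['contact_force'],abs(s['dq']).max());print(sign_off())"
```

```text
16.9833 [0.53092745 0.03646813 0.15299225] [ 0.76913333 -0.18837505  0.52957726] 0.005959108396446729
the job is handed in; nothing more can be done
None
```

I swung the guard bar fully open, then pushed the smaller blue gauge flat along the shelf into the gap, straightening it on the way, and handed the job in at about 17 s. No verdict was reported.

**Last checks**
- **Guard bar:** open at about 1.71 rad; fully open is above 1.55.
- **Alignment:** the gauge is within about 0.1° of the gap's direction and about 2 mm off its middle.
- **Arm:** the fingers were clear at z = 0.15 m and the arm was at rest.
- **Red line:** about 0.9 mm short of the housing wall by the close wrist view, against a 4.5 mm limit.

**Where the checks were weak or disagreed**
- **Line not seen directly at the end:** it is hidden under the yellow strip, which sticks out about 2 mm from the wall. I worked out its final place from the block's front edge.
- **Other estimates of depth:** before the final push of about 5.5 mm, the estimates ranged from 5.5 mm short (top camera) to 8–8.8 mm short (TCP, scene camera, and the wrist view against the first housing fit). That would leave the line anywhere from level to about 3.5 mm short, still within the limit.
- **Last top and scene readings of the line:** these failed because the arm or the housing blocked the view.
- **Things to leave alone:** I did not measure the bowl, brush, dustpan, cube or switch again at the end. The largest contact force shown in the move reports was about 5 N.

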